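Clamp a flanged copper barrel in the brazing jig

TASK

Set the flanged copper barrel up for brazing: lift the sprung clamp bar of the jig out of its fork and turn it well aside, then lay the barrel in the two vee rests with its flange up against the end stop. Then lift the bar again, turn it back over the barrel and lower it into the fork so that it presses the barrel down; let the bar down by hand rather than letting it snap, do not drop the barrel, and leave everything else on the bench where it is.

Things in the scene. Friction and masses are not known exactly. Their poses are not given: they have to be found in the camera images.
- jig: brazing jig screwed to the bench: cross-shaped dark iron base 15 mm thick, 204 x 200 mm over all. Origin on the bench under the middle of the barrel's place, z up. Two grey 90-degree vee rests, 16 mm thick, 68 mm wide, tops 54 mm above the bench, stand at y = -42 and +42 mm (68 mm free between them); a seated barrel lies along y at x = 0
- seat (a point): where the middle of a seated barrel's axis belongs: 62 mm above the bench, over the jig's origin; axes as the jig. Beside a barrel in the rests there are 40 mm free towards the fork (-x) and 43 mm towards the spring housing (+x)
- stop_face (a point): middle of the end stop's face, 75 mm from the seat along the jig's +y: a steel plate 62 mm wide, 12 mm thick, top 78 mm above the bench, its face towards the rests. The barrel's flange goes against it
- fork (a point): forked keeper of the bar, on the jig's -x side (x = -60 to -72 mm, y = 0): two grey prongs 22 mm apart in y, flared to 34 mm at the top, their tops 101 mm above the bench, outsides 42 mm apart; the block under them is 60 mm high. This point: midway between the prongs' tops
- pivot (a point): axis on which the clamp bar turns, upright at jig x = +80, y = 0 mm: steel rod 14 mm thick out of a round grey spring housing 34 mm across and 58 mm tall. This point: on the axis at the housing's top
- clamp_rod (a joint): height of the clamp bar, 0 (lowest) to 0.050 m, up positive. A spring always pulls it down: about 11 N with its weight at 0, 16 N at 0.040; it never stays up by itself. At 0 the bar's underside is 72 mm, its pressing foot's 67 mm above the bench. It clears the fork's prongs above 0.031, and then a seated barrel too. On a properly seated barrel it reads 0.015
- clamp_bar (a joint): turn of the clamp bar about the pivot: 0 = square across the barrel in the fork, pointing to the jig's -x; positive = aside, counter-clockwise from above (1.57 = pointing to the jig's -y), range -0.12 to 1.9 rad. Light friction holds it. Steel bar 16 mm wide, 10 mm thick, reaching 193 mm from the pivot, 3 mm play each side in the fork; pressing foot at 80 mm
- knob (a point): the bar's upright round wooden hand-knob, 24 mm across, 50 mm tall, standing on the bar 178 mm from the pivot. This point is on the knob's axis, 27 mm above the bar's top and 23 mm under the knob's top; 109 mm above the bench when clamp_rod is 0; it rises and turns with the bar
- barrel: the flanged copper barrel: tube 40 mm outside, 150 mm long over all, with a round flange 58 mm across, 6 mm thick at one end; 0.2 to 0.4 kg. Origin on its axis at mid-length; y along it, to the flanged end. It starts on one of two low timber cradles (notched blocks 22 mm thick, tops 38 mm high, 62 mm free between them either side of its middle), axis 46 mm above the bench
- flange_face (a point): centre of the barrel's flanged end face, on the axis, 75 mm from the barrel's origin; it belongs against the jig's end stop
- plain_tube: plain copper tube of the same 40 mm diameter and 150 mm length but WITHOUT a flange, lying on the second timber cradle; not wanted. Origin and axes as for the barrel (y along its axis). Leave alone
- hammer: hammer lying flat, 260 mm long, wooden handle; origin at mid-length on its underside. Leave alone
- flux_jar: squat white jar, 60 mm across, 62 mm tall; origin at the centre of its underside. Leave alone
- mallet: wooden mallet lying flat: head 60 mm across and 100 mm long, handle 195 mm; origin under the middle of the head. Leave alone
- copper_bulb: pear-shaped copper vessel, 132 mm across, 140 mm tall; origin at the centre of its underside. Leave alone
- wire_brush: brush lying flat, 200 mm long; origin at mid-length on its underside. Leave alone
- gas_torch: standing hand torch: grey gas can 68 mm across with a bent brass burner pipe, 220 mm tall; origin at the centre of its underside. Leave alone
Things that resemble listed ones, but are neither listed nor needed, are in the scene too. What is shaped like the jig but purple is not meant.

How it is judged:
By the outcome, as a careful person would: the job done as asked, in the order asked, and still so for the second after the job is handed in, with the robot touching nothing.
It also fails if it takes over 69 s, if anything falls off the work surface, if the arm or the gripper's body presses on something with over 40 N, if the wrist force passes 120 N, or if a joint passes its speed limit or range.

ROBOT

A 6-joint arm with a two-finger parallel gripper is mounted at the origin on the work surface. World frame = base frame: x ahead of the robot, y to its left, z up, the work surface at z = 0. Lengths are in m, angles in rad, forces in N, time in s.
With the tool pointing down it reaches from about 0.375 to 0.9 m from the base axis. Payload 3.1 kg.
Tool frame: the origin (TCP) lies on the front face of the gripper's body, between the roots of the fingers; the fingertips stand 73 mm ahead of it and the grasp point (between the pads) lies 54 mm ahead of it (manip.finger_overhang is the distance from the TCP to the fingertips, in m); z points along the fingers, y is the direction in which the jaws open and shut (so a half turn about z gives the same grasp; the last joint's range is limited). The gripper opens to 85 mm and grips with 20 to 120 N. Pads are 22 mm wide; open, the fingers measure 114 mm over their backs; the gripper's body (76 mm by 85 mm) begins 54 mm behind the grasp point. The pads swing forward as they close: fully open they stand 13 mm farther back than shut.
Start: joints at [-1.417, 0.527, 1.433, -0, 1.181, -0.178], TCP at [0.204, -0.591, 0.304] pointing down, gripper open.
Joint ranges: [-3.08, 3.08], [-0.75, 2.2], [0.22, 2.44], [-1.43, 4.57], [0, 2.65], [-2.85, 2.85]. Speed limits (rad/s): [2.79, 2.79, 3.14, 3.14, 3.14, 3.14].

INTERFACE

Orientations are given as a unit quaternion [x, y, z, w].
In Python, from station import manip gives the robot as it stands.
- The arm moves only by the tool apply_moves, never from a script. Its argument "increments" is a list that holds one entry, the list of rows, each a list of 4 numbers: the shift along the tool's x, y, z in m, then the turn about the tool's z in degrees. In form: [[[dx, dy, dz, spin], ...]]. A call has 1 to 5 rows; each row shifts and turns the pose as measured when the row begins, along the tool's axes as they then stand; what a row does not reach is not made up. A row lasts 1/10 s, in which the tool goes at most 50 mm and 8.59 degrees, less where a joint would pass 70% of its speed; a pose out of reach is approached as far as the arm can. A call with a gripper value outside its range is refused whole. "fingers" is the opening, from 0 (shut) to 1 (fully open), set as the call begins (left out, the last holds). The fingers move at their own pace and stop on an object; "newtons" is the grip in N (left out, the last holds). Time passes only in rows, so rows that do not move let the fingers close. It gives the time, the measured TCP pose, the force and the opening at its end, in the units of the state.
- manip.sense(): the state, without advancing time (a new reading comes with each control period).
- manip.snapshot(name): name is "scene" or "top"; returns (picture, depth): 420x560x3 uint8, red, green, blue; 420x560 float32, m along the optical axis (not along the pixel's ray), 0 where there is no reading.
- manip.camera_model(name): a dict with "mtx" (3x3 intrinsics, pixels), "distortion" ([k1, k2, p1, p2, k3] as OpenCV has them; the pictures are not rectified), "R" (3x3) and "t" (3): a world point X has camera coordinates R X + t. Camera axes: x right, y down, z forward; pixel columns grow to the right and rows downward; lengths in m; the calibration is good to about 2 mm. A picture is of the moment at which its call begins. camera_model takes no time and is no camera call.
- manip.sign_off(): hands the job in, once; it reports no verdict.
The state is a dict: "t": time; "q": joint angles; "qd": joint speeds; "tau": joint torques, N m; "tcp_pos": TCP position; "tool_rot": TCP orientation; "force": force on the tool from outside, world axes, zero at the start; "ft_torque": the same for the moment, N m; "finger_gap": opening from 0.0 (shut) to 1.0 (fully open).
Only numpy, scipy, OpenCV 4.12 (cv2) and the standard library are available. Lean on these libraries where they do the work, as an engineer would, in place of code of your own. Each camera call takes 0.05 s, during which the arm holds its last target.

## Working session

There is one attempt and no reset: what is moved stays moved. The work goes in short steps, Python scripts to look and compute and a tool call to move; the robot and the scene stay as the last step left them, time stands still between calls to the robot, and variables do not carry over. Pictures are saved under pics/ and viewed, and the job is handed in when it is done.

Besides the shell and the picture viewer there is one more tool, called after "Call:" in YAML: its name, and indented under it one key for each argument. apply_moves: Moves the arm, as the interface text tells. Its arguments: {"type":"object","properties":{"increments":{"type":"array","items":{"type":"array","items":{"type":"array","items":{"type":"number"}}}},"fingers":{"type":"number"},"newtons":{"type":"number"}},"required":["increments"]}

```bash
ls -la; mkdir -p pics; python3 - <<'E'
from station import manip
import cv2,numpy as np
s=manip.sense(); print(s)
for n in ("scene","top"):
    p,d=manip.snapshot(n); cv2.imwrite(f"pics/{n}0.png",p[:,:,::-1]); np.savez(f"{n}0.npz",p=p,d=d)
    print(n,manip.camera_model(n))
print(manip.finger_overhang)
E
```

```text
total 12
drwxr-xr-x  3 agent agent 4096 Dec  7 08:59 .
drwxr-xr-x 23 root  root  4096 Dec  7 08:59 ..
drwxr-xr-x  2 agent agent 4096 Dec  7 08:59 pics
{'t': 0.0, 'q': array([-1.41647738e+00,  5.28452234e-01,  1.43391820e+00, -2.38425907e-05,
        1.18138036e+00, -1.78507997e-01]), 'qd': array([ 4.98546477e-05,  4.52503549e-04,  5.12234588e-04,  5.60119226e-05,
        4.83671515e-04, -3.91317674e-04]), 'tau': array([-4.65613684e-04, -4.42351842e+01, -1.78028280e+01, -2.87577777e-04,
        8.45984003e-03,  1.83851419e-06]), 'tcp_pos': array([ 0.20412769, -0.59012776,  0.30293695]), 'tool_rot': array([ 9.86183878e-01,  1.65650821e-01,  2.02745845e-06, -1.07912456e-03]), 'force': array([ 0.17602415, -0.15321201,  0.95864343]), 'ft_torque': array([0.00487852, 0.03732087, 0.02514365]), 'finger_gap': 1.0052656444129884}
scene {'mtx': array([[541.93145338,   0.        , 268.57190756],
       [  0.        , 541.93145338, 201.40280846],
       [  0.        ,   0.        ,   1.        ]]), 'distortion': array([0.00984963, 0.        , 0.        , 0.        , 0.        ]), 'R': array([[ 0.83313648,  0.55302924,  0.00650148],
       [ 0.35126146, -0.52002093, -0.77858437],
       [-0.42719901,  0.65095076, -0.62750626]]), 't': array([-0.47870514, -0.04616089,  2.10705455])}
top {'mtx': array([[516.15121805,   0.        , 286.07529501],
       [  0.        , 516.15121805, 212.79639517],
       [  0.        ,   0.        ,   1.        ]]), 'distortion': array([-0.04248023,  0.        ,  0.        ,  0.        ,  0.        ]), 'R': array([[ 0.02708641, -0.99959178,  0.00908852],
       [-0.98045595, -0.02833802, -0.19468717],
       [ 0.19486525, -0.00363752, -0.98082328]]), 't': array([0.06026363, 0.50125342, 1.62550981])}
0.0726
```

View pics/scene0.png

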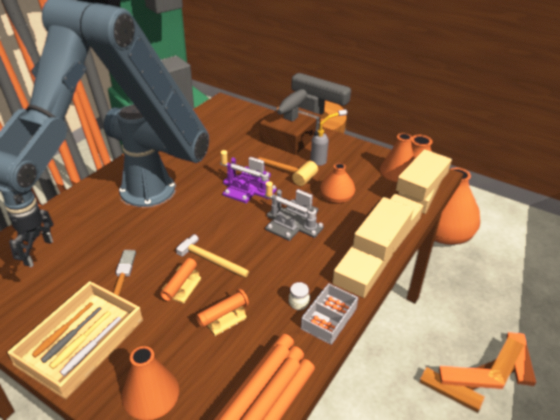

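View pics/top0.png

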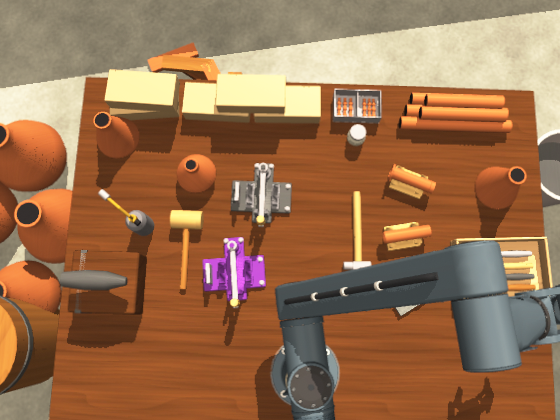

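```bash
cat > h.py <<'E'
import numpy as np,cv2
from station import manip
def world(n,d,uv=None):
    c=manip.camera_model(n)
    H,W=d.shape
    if uv is None:
        u,v=np.meshgrid(np.arange(W),np.arange(H)); 
    else: u,v=uv
    pts=np.stack([u,v],-1).reshape(-1,1,2).astype(float)
    xy=cv2.undistortPoints(pts,c['mtx'],np.array(c['distortion'])).reshape(-1,2)
    z=d.reshape(-1) 
    P=np.c_[xy*z[:,None],z]
    X=(P-c['t'])@c['R']
    X[z==0]=np.nan
    return X.reshape(H,W,3)
def proj(n,X):
    c=manip.camera_model(n)
    r,_=cv2.Rodrigues(np.array(c['R']))
    return cv2.projectPoints(np.array(X,float).reshape(-1,1,3),r,np.array(c['t']),c['mtx'],np.array(c['distortion']))[0].reshape(-1,2)
def load(n,k):
    z=np.load(f"{n}{k}.npz"); return z['p'],z['d']
def crop(p,u0,v0,u1,v1,s,name):
    cv2.imwrite(name,cv2.resize(p[v0:v1,u0:u1,::-1],None,fx=s,fy=s,interpolation=cv2.INTER_CUBIC))
E
python3 - <<'E'
from h import *
p,d=load("top",0)
crop(p,220,150,310,240,6,"pics/c1.png"); crop(p,370,150,450,260,5,"pics/c2.png")
p,d=load("scene",0)
crop(p,210,140,340,250,6,"pics/c3.png"); crop(p,150,240,270,340,6,"pics/c4.png")
E
```

```text
(no output)
```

View pics/c1.png

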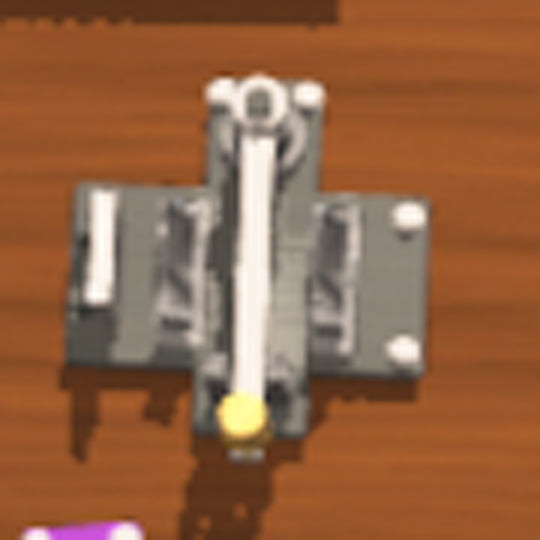

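View pics/c2.png

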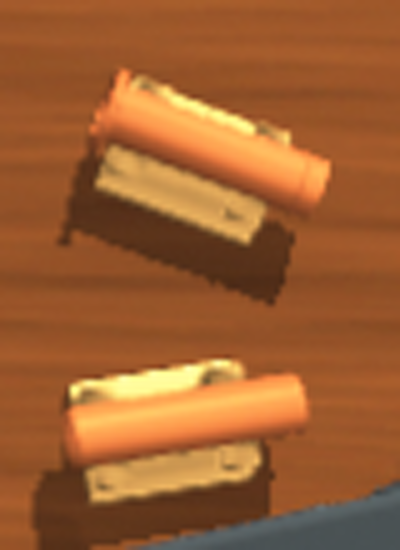

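View pics/c3.png

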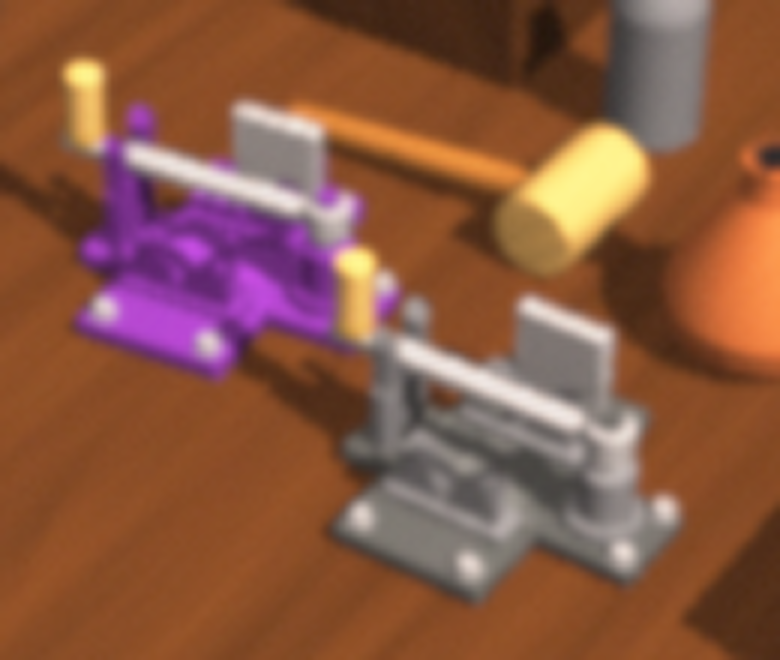

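View pics/c4.png

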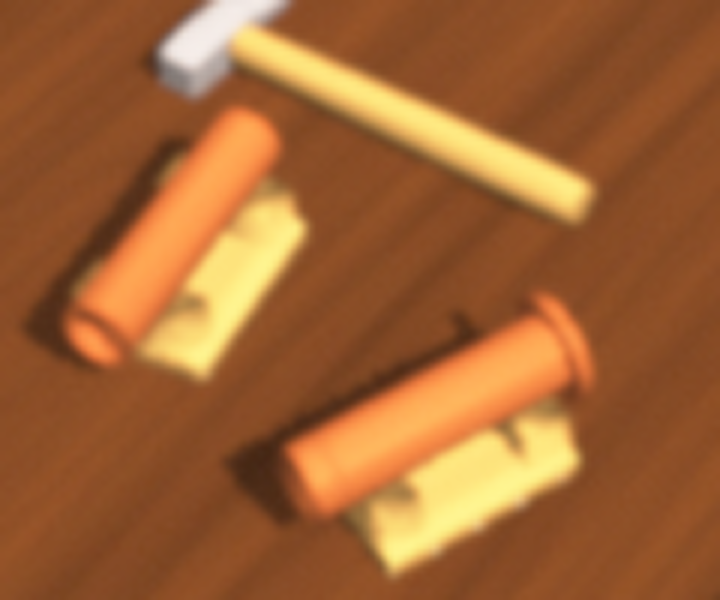

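```bash
python3 - <<'E'
from h import *
for n,(u0,v0,u1,v1) in (("top",(225,155,300,228)),("scene",(262,178,330,245))):
    p,d=load(n,0); X=world(n,d)[v0:v1,u0:u1].reshape(-1,3); C=p[v0:v1,u0:u1].reshape(-1,3).astype(int)
    sat=C.max(1)-C.min(1)
    print(n, "bench z", np.nanmedian(X[(sat>60)&(X[:,2]<.01)][:,2]))
    yel=(sat>60)&(X[:,2]>.09); K=X[yel]; top=K[K[:,2]>.128]
    print("knob",len(K),K.mean(0),K.max(0),"top",len(top),top.mean(0) if len(top) else 0,(top.max(0)+top.min(0))/2 if len(top) else 0)
    g=(sat<45)&(X[:,2]>.005); G=X[g]
    h,e=np.histogram(G[:,2],bins=np.arange(0,.14,.004)); print(list(zip(np.round(e,3),h)))
    np.save(f"G_{n}.npy",G)
    print(G.min(0),G.max(0))
E
```

```text
top bench z -0.0003569088997465633
knob 57 [0.46112988 0.15271696 0.12627666] [0.47448452 0.16380049 0.14058863] top 31 [0.46168461 0.15342504 0.13247502] [0.46168733 0.15272482 0.13436056]
[(np.float64(0.0), np.int64(0)), (np.float64(0.004), np.int64(84)), (np.float64(0.008), np.int64(282)), (np.float64(0.012), np.int64(481)), (np.float64(0.016), np.int64(389)), (np.float64(0.02), np.int64(186)), (np.float64(0.024), np.int64(77)), (np.float64(0.028), np.int64(37)), (np.float64(0.032), np.int64(25)), (np.float64(0.036), np.int64(40)), (np.float64(0.04), np.int64(43)), (np.float64(0.044), np.int64(39)), (np.float64(0.048), np.int64(48)), (np.float64(0.052), np.int64(53)), (np.float64(0.056), np.int64(39)), (np.float64(0.06), np.int64(11)), (np.float64(0.064), np.int64(6)), (np.float64(0.068), np.int64(30)), (np.float64(0.072), np.int64(45)), (np.float64(0.076), np.int64(89)), (np.float64(0.08), np.int64(120)), (np.float64(0.084), np.int64(68)), (np.float64(0.088), np.int64(29)), (np.float64(0.092), np.int64(16)), (np.float64(0.096), np.int64(13)), (np.float64(0.1), np.int64(8)), (np.f
[... 1073 characters left out ...]
.int64(33)), (np.float64(0.064), np.int64(30)), (np.float64(0.068), np.int64(34)), (np.float64(0.072), np.int64(52)), (np.float64(0.076), np.int64(94)), (np.float64(0.08), np.int64(92)), (np.float64(0.084), np.int64(59)), (np.float64(0.088), np.int64(28)), (np.float64(0.092), np.int64(16)), (np.float64(0.096), np.int64(11)), (np.float64(0.1), np.int64(10)), (np.float64(0.104), np.int64(0)), (np.float64(0.108), np.int64(0)), (np.float64(0.112), np.int64(0)), (np.float64(0.116), np.int64(0)), (np.float64(0.12), np.int64(0)), (np.float64(0.124), np.int64(0)), (np.float64(0.128), np.int64(0)), (np.float64(0.132), np.int64(0))]
[0.39133341 0.05485561 0.00510617] [0.68729002 0.27300042 0.10355908]
```

```bash
python3 - <<'E'
from h import *
p,d=load("top",0)
crop(p,228,158,298,228,11,"pics/d1.png")
p,d=load("scene",0)
crop(p,262,178,328,242,11,"pics/d2.png")
E
```

```text
(no output)
```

View pics/d1.png

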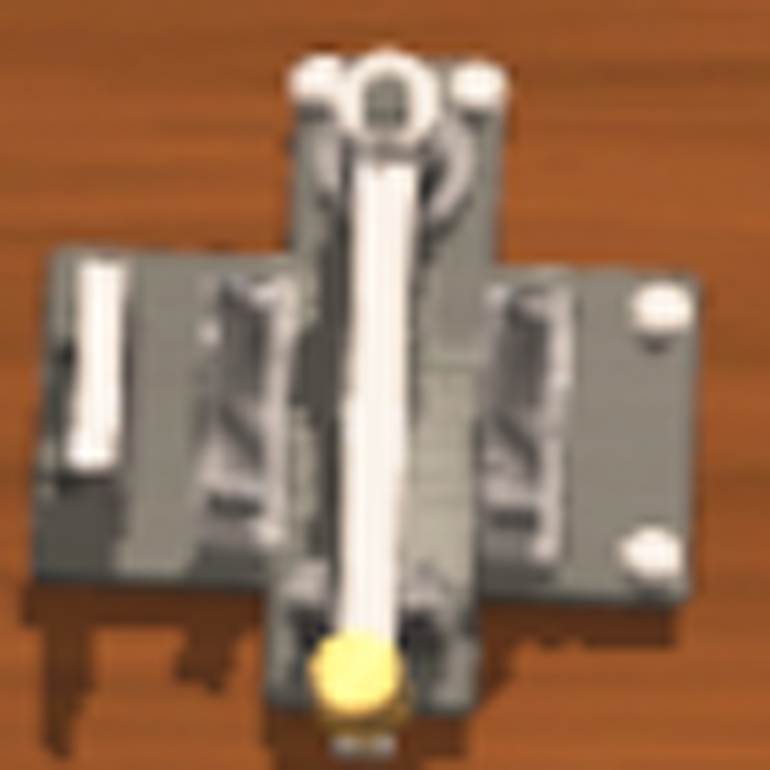

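View pics/d2.png

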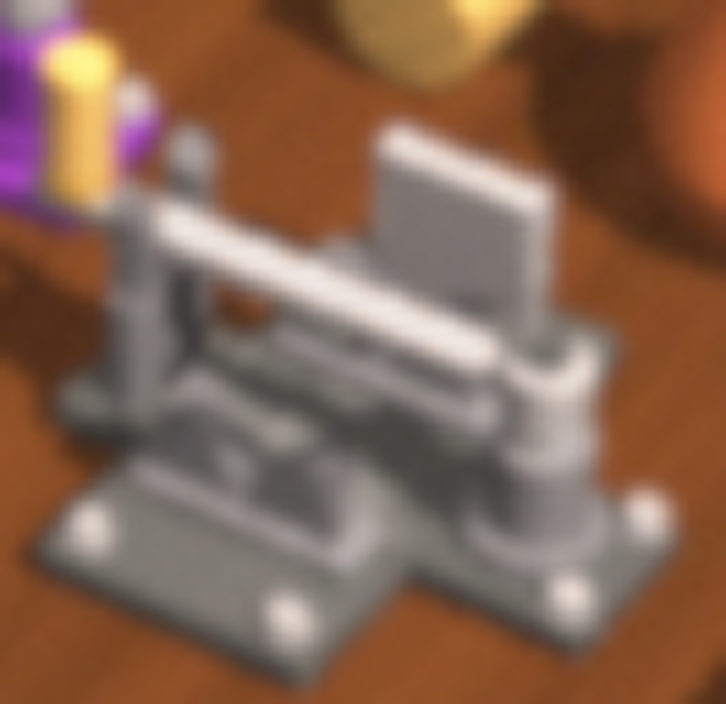

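```bash
cat >> h.py <<'E'
def ray(n,uv,z):
    c=manip.camera_model(n)
    xy=cv2.undistortPoints(np.array(uv,float).reshape(-1,1,2),c['mtx'],np.array(c['distortion'])).reshape(-1,2)
    D=np.c_[xy,np.ones(len(xy))]@c['R']; O=-c['R'].T@c['t']
    z=np.broadcast_to(z,len(xy))
    return O+D*((z-O[2])/D[:,2])[:,None]
E
python3 - <<'E'
from h import *
def t(n,o,s,P):
    for k,(U,V,z) in P.items():
        w=ray(n,[((U+.5)/s-.5+o[0],(V+.5)/s-.5+o[1])],z)[0]; print(n,k,w.round(4))
t("top",(228,158),11,dict(knob=(355,668,.132),stopTL=(80,262,.078),stopTR=(127,262,.078),stopBR=(113,470,.078),stopBL=(65,465,.078),
 bTL=(55,248,.015),bBL=(35,580,.015),bTR=(700,275,.015),bBR=(688,603,.015),lBR=(472,710,.015),lBL=(268,700,.015),
 vTR=(572,290,.054),vBR=(558,560,.054),pivtop=(387,102,.09),barfar=(384,165,.082),barnear=(365,640,.082),barnearL=(340,640,.082),barnearR=(392,640,.082)))
t("scene",(262,178),11,dict(knob=(85,62,.132),stopA=(385,130,.078),stopB=(540,192,.078),bA=(35,555,.015),bB=(300,685,.015),bC=(585,650,.015),bD=(680,545,.015),barfar=(485,350,.082),barnear=(160,215,.082)))
E
```

```text
top knob [0.4634 0.1548 0.132 ]
top stopTL [0.5921 0.2424 0.078 ]
top stopTR [0.5925 0.2286 0.078 ]
top stopBR [0.53   0.2299 0.078 ]
top stopBL [0.5311 0.2439 0.078 ]
top bTL [0.6127 0.2566 0.015 ]
top bBL [0.5093 0.2577 0.015 ]
top bTR [0.6099 0.0598 0.015 ]
top bBR [0.508  0.0609 0.015 ]
top lBR [0.4734 0.1248 0.015 ]
top lBL [0.4747 0.1861 0.015 ]
top vTR [0.594  0.0982 0.054 ]
top vBR [0.512  0.0999 0.054 ]
top pivtop [0.6399 0.1537 0.09  ]
top barfar [0.6231 0.1542 0.082 ]
top barnear [0.481  0.1546 0.082 ]
top barnearL [0.4808 0.1618 0.082 ]
top barnearR [0.4812 0.1468 0.082 ]
scene knob [0.4723 0.1571 0.132 ]
scene stopA [0.5366 0.2417 0.078 ]
scene stopB [0.5962 0.2417 0.078 ]
scene bA [0.5191 0.0588 0.015 ]
scene bB [0.6221 0.0544 0.015 ]
scene bC [0.6881 0.1184 0.015 ]
scene bD [0.6886 0.179  0.015 ]
scene barfar [0.6249 0.1571 0.082 ]
scene barnear [0.5019 0.1572 0.082 ]
```

```bash
python3 - <<'E'
from h import *
P,D=load("scene",0); X=world("scene",D); PT,DT=load("top",0); XT=world("top",DT)
# knob-like features: jar white, hammer head
def stat(n,X,p,lo,hi,f):
    m=np.all((X>lo)&(X<hi),-1)&f(p.astype(int)); q=X[m]; print(n,m.sum(),q.mean(0).round(4),((q.max(0)+q.min(0))/2).round(4))
white=lambda p:(p.min(-1)>150)
for n,x,p in (("scene",X,P),("top",XT,PT)):
    print("proj base",proj(n,[[0,0,.0],[0,0,.1]]), "tcp",proj(n,[[.204,-.590,.303],[.204,-.59,.23]]))
    print("corner jar etc")
    stat(n+" jartop",x,p,[.6,-.3,.05],[.9,0.1,.08],white)
    stat(n+" bar",x,p,[.45,.1,.075],[.63,.2,.09],white)
    stat(n+" stop",x,p,[.5,.22,.07],[.63,.27,.09],white)
    stat(n+" hammerhead",x,p,[.3,-.2,.01],[.6,-0.0,.05],lambda p:(p.max(-1)-p.min(-1)<40)&(p.min(-1)>100))
crop(P,0,150,180,280,4,"pics/e1.png"); crop(PT,250,320,350,420,6,"pics/e2.png")
E
```

```text
proj base [[145.38644501 189.52420134]
 [141.76983737 168.50720565]] tcp [[ 30.80681966 237.6077844 ]
 [ 37.9481835  257.18404182]]
corner jar etc
scene jartop 745 [ 0.8473 -0.0294  0.0633] [ 0.8321 -0.0727  0.062 ]
scene bar 115 [0.5652 0.1549 0.082 ] [0.5635 0.1561 0.0826]
scene stop 43 [0.5726 0.2355 0.0784] [0.5703 0.2373 0.0775]
scene hammerhead 147 [ 0.3498 -0.1596  0.0238] [ 0.3475 -0.1584  0.0237]
proj base [[305.13250577 371.30811844]
 [306.65804311 374.90282842]] tcp [[531.24504659 309.24376513]
 [519.06119517 309.57825803]]
corner jar etc
top jartop 879 [ 0.8469 -0.0138  0.0624] [ 0.828  -0.0737  0.0637]
top bar 194 [0.5528 0.153  0.0817] [0.5568 0.1539 0.0821]
top stop 63 [0.561  0.2347 0.0767] [0.5608 0.2346 0.0782]
top hammerhead 154 [ 0.3399 -0.154   0.0245] [ 0.3389 -0.1587  0.0235]
```

View pics/e1.png

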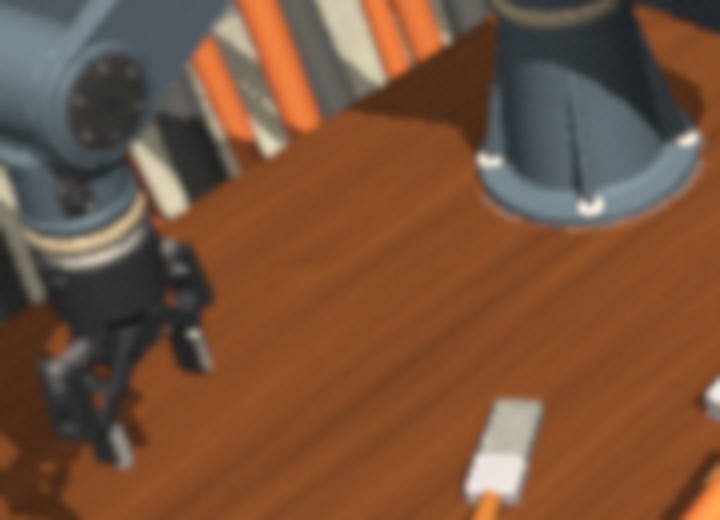

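View pics/e2.png

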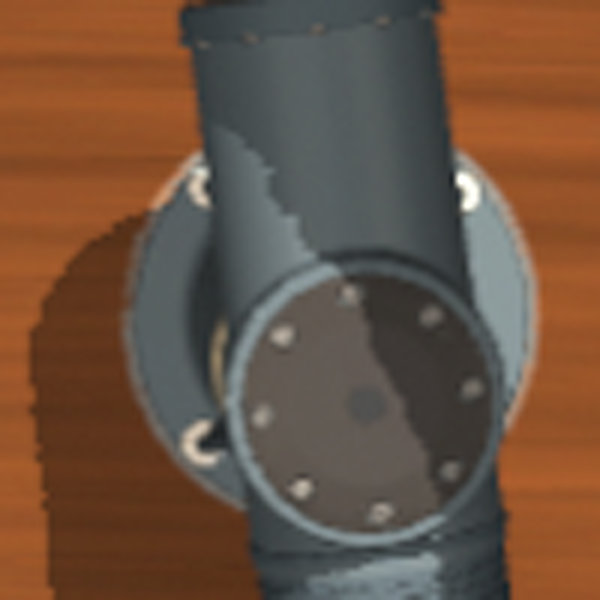

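```bash
python3 - <<'E'
from h import *
a=np.linspace(0,2*np.pi,100)
for r in (.1,.105,.11):
  for n in("scene","top"):
    q=proj(n,np.c_[r*np.cos(a),r*np.sin(a),0*a]); print(n,r,q.min(0),q.max(0))
# correct scene: shift
print(proj("scene",[[.5515,.153,.082],[.5615,.1545,.082]]))
# barrel, top
p,d=load("top",0); X=world("top",d)
for nm,(u0,v0,u1,v1) in dict(barrel=(385,160,440,197),plain=(378,218,436,246)).items():
    x=X[v0:v1,u0:u1].reshape(-1,3); c=p[v0:v1,u0:u1].reshape(-1,3).astype(int)
    m=(c[:,0]-c[:,2]>90)&(c[:,0]>180)&(c[:,1]<c[:,0]*.72)&(x[:,2]>.03); q=x[m]
    print(nm,m.sum(),q.mean(0),np.percentile(q,[1,99],axis=0))
    qq=q[:,:2]-q[:,:2].mean(0); w,V=np.linalg.eigh(qq.T@qq); a=V[:,1]; print(a, "ang",np.degrees(np.arctan2(a[1],a[0])), "ext",np.percentile(qq@a,[0,1,99,100]),np.percentile(qq@V[:,0],[0,1,99,100]))
crop(p,380,155,440,200,13,"pics/f1.png")
E
```

```text
scene 0.1 [119.00361017 174.37523484] [171.39643597 205.83143862]
top 0.1 [273.50689681 338.98032445] [336.70179553 404.26117909]
scene 0.105 [117.67306052 173.64607772] [172.69068136 206.67971686]
top 0.105 [271.92496499 337.38041786] [338.27905445 405.92462442]
scene 0.11 [116.34141109 172.91950912] [173.98433733 207.53126374]
top 0.11 [270.34299921 335.78209482] [339.85617051 407.58955348]
[[287.18130496 202.57519041]
 [289.80413031 203.35000025]]
barrel 372 [ 0.62419743 -0.33593148  0.06240714] [[ 0.59128314 -0.40908822  0.03359992]
 [ 0.6648325  -0.26224074  0.07693864]]
[0.32240402 0.94660216] ang 71.19162789141258 ext [-0.07581587 -0.07503454  0.07428828  0.07531071] [-0.03593749 -0.03438447  0.01555192  0.0218427 ]
plain 403 [ 0.44299163 -0.31695198  0.0610544 ] [[ 0.41796994 -0.38957264  0.03566954]
 [ 0.47141168 -0.24320537  0.0730579 ]]
[-0.18706061  0.98234837] ang 100.78129441627507 ext [-0.07552715 -0.07339472  0.07459268  0.07637565] [-0.03292961 -0.02129413  0.01586002  0.02809897]
```

View pics/f1.png

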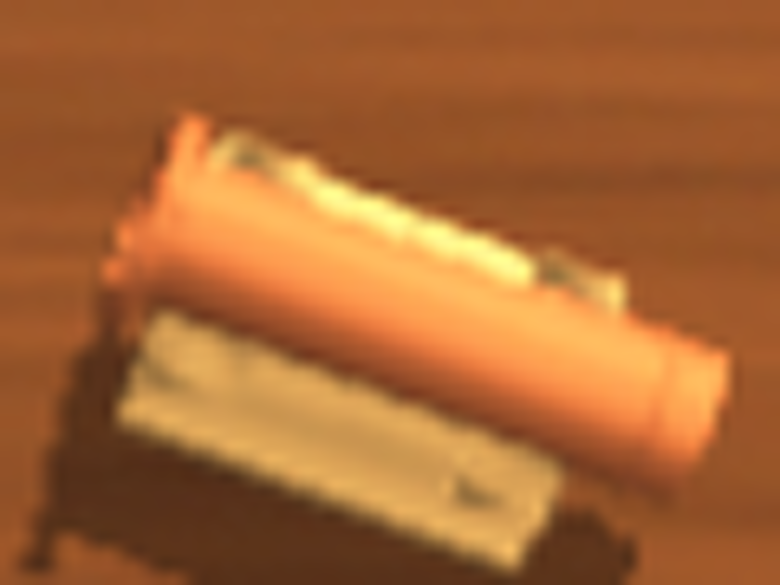

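```bash
cat >> h.py <<'E'
from scipy.spatial.transform import Rotation as Ro
def pose():
    s=manip.sense(); R=Ro.from_quat(s['tool_rot']).as_matrix()
    return s,s['tcp_pos'],R,np.degrees(np.arctan2(R[1,0],R[0,0]))
def st():
    s,p,R,y=pose(); print("t%.2f tcp"%s['t'],p.round(4),"yaw %.2f"%y,"tilt",R[:,2].round(4),"F",s['force'].round(1),"gap %.3f"%s['finger_gap'],"q",s['q'].round(2))
def plan(target,yaw,n):
    s,p,R,y=pose(); st(); p=p.copy(); out=[]
    target=np.array(target)
    for i in range(n):
        k=n-i; d=(target-p)/k; sp=-(((yaw-y+180)%360)-180)/k
        l=R.T@d; out.append([round(float(a),4) for a in l]+[round(float(sp),2)])
        p=p+d; R=R@Ro.from_euler('z',sp,degrees=True).as_matrix(); y-=sp
    for o in out: print(o)
E
python3 - <<'E'
from h import *
plan([.42,-.25,.30],0,10)
p,d=load("top",0); X=world("top",d)
for U,V in ((350,170),(400,200),(460,240),(250,150),(580,280),(250,360),(330,400),(400,420),(480,480),(200,350)):
    u,v=380+U//13,155+V//13; print(U,V,np.nanmean(X[v-1:v+2,u-1:u+2].reshape(-1,3),0).round(3))
E
```

```text
t0.10 tcp [ 0.2041 -0.5902  0.303 ] yaw 19.07 tilt [-3.e-04  2.e-03 -1.e+00] F [0.3 0.4 0.8] gap 0.999 q [-1.42  0.53  1.43 -0.    1.18 -0.18]
[0.0315, -0.0251, 0.0004, 1.91]
[0.0307, -0.0261, 0.0004, 1.91]
[0.0298, -0.0271, 0.0004, 1.91]
[0.0289, -0.0281, 0.0004, 1.91]
[0.0279, -0.0291, 0.0004, 1.91]
[0.0269, -0.03, 0.0004, 1.91]
[0.0259, -0.0309, 0.0004, 1.91]
[0.0249, -0.0317, 0.0004, 1.91]
[0.0238, -0.0325, 0.0004, 1.91]
[0.0227, -0.0333, 0.0004, 1.91]
350 170 [ 0.677 -0.331  0.001]
400 200 [ 0.669 -0.344  0.004]
460 240 [ 0.655 -0.357  0.02 ]
250 150 [ 0.675 -0.301  0.029]
580 280 [ 0.641 -0.383  0.032]
250 360 [ 0.62  -0.301  0.024]
330 400 [ 0.615 -0.325  0.008]
400 420 [ 0.607 -0.341  0.012]
480 480 [ 0.588 -0.355  0.034]
200 350 [ 0.62  -0.285  0.037]
```

Call:
apply_moves:
  increments:
    - [[0.031, -0.025, 0, 2], [0.031, -0.026, 0, 2], [0.03, -0.027, 0, 2], [0.029, -0.028, 0, 2], [0.028, -0.029, 0, 2]]
  fingers: 0.7
  newtons: 80

```text
t: 0.6
tcp_pos: [0.3134, -0.4208, 0.3001]
tool_rot: [0.997, 0.071, -0.001, -0.001]
force: [0.0, 0.7, 0.1]
finger_gap: 0.697
```

Call:
apply_moves:
  increments:
    - [[0.027, -0.03, 0, 2], [0.026, -0.031, 0, 2], [0.025, -0.032, 0, 2], [0.024, -0.032, 0, 2], [0.023, -0.033, 0, 1]]

```text
t: 1.1
tcp_pos: [0.43, -0.2462, 0.2991]
tool_rot: [1.0, -0.012, -0.002, -0.002]
force: [0.3, -0.5, 0.1]
finger_gap: 0.699
```

```bash
python3 - <<'E'
from h import *
plan([.4634,.1548,.24],0,10)
from scipy.optimize import least_squares
p,d=load("top",0); X=world("top",d)
for nm,(u0,v0,u1,v1) in dict(barrel=(385,160,440,197)).items():
    x=X[v0:v1,u0:u1].reshape(-1,3); c=p[v0:v1,u0:u1].reshape(-1,3).astype(int)
    m=(c[:,0]-c[:,2]>90)&(c[:,0]>180)&(c[:,1]<c[:,0]*.72)&(x[:,2]>.045); q=x[m]
    def f(a,full=False):
        cx,cy,th,z=a; u=np.array([np.cos(th),np.sin(th)]); r=q[:,:2]-[cx,cy]
        lat=r@[-u[1],u[0]]; lon=r@u
        k=lon<.06
        return (np.where(k,np.hypot(lat,q[:,2]-.046)-.02,0) if not full else (lat,lon))
    s=least_squares(f,[.62,-.335,1.24,0],loss='soft_l1',f_scale=.003); print(s.x,np.degrees(s.x[2]))
    lat,lon=f(s.x,True); print(np.percentile(lon,[0,2,98,100]))
    u=np.array([np.cos(s.x[2]),np.sin(s.x[2])]); l=np.sort(lon); mid=(l[3]+l[-4])/2; print("center",s.x[:2]+u*mid)
E
```

```text
t1.10 tcp [ 0.43   -0.2462  0.2991] yaw -1.40 tilt [-0.0032  0.0046 -1.    ] F [ 0.3 -0.5  0.1] gap 0.699 q [-0.75  0.36  1.75  0.    1.03  0.85]
[0.0024, -0.0401, 0.0061, -0.14]
[0.0025, -0.0401, 0.0061, -0.14]
[0.0026, -0.0401, 0.0061, -0.14]
[0.0027, -0.0401, 0.0061, -0.14]
[0.0028, -0.0401, 0.0061, -0.14]
[0.0029, -0.0401, 0.0061, -0.14]
[0.003, -0.0401, 0.0061, -0.14]
[0.0031, -0.0401, 0.0061, -0.14]
[0.0032, -0.0401, 0.0061, -0.14]
[0.0033, -0.0401, 0.0061, -0.14]
[ 0.63037246 -0.32400411  1.2339706   0.        ] 70.70130717689727
[-0.08905174 -0.08710641  0.06036444  0.06190099]
center [ 0.62583561 -0.33696025]
```

Call:
apply_moves:
  increments:
    - [[0.0025, -0.04, 0.006, -0.3], [0.003, -0.04, 0.006, -0.3], [0.003, -0.04, 0.006, -0.3], [0.003, -0.04, 0.006, -0.2], [0.003, -0.04, 0.006, -0.2]]

```text
t: 1.6
tcp_pos: [0.4502, -0.0395, 0.2688]
tool_rot: [1.0, -0.001, 0.0, -0.001]
force: [0.9, 0.2, -0.1]
finger_gap: 0.699
```

Call:
apply_moves:
  increments:
    - [[0.003, -0.04, 0.006, 0], [0.003, -0.04, 0.006, 0], [0.003, -0.04, 0.006, 0], [0.003, -0.04, 0.006, 0], [0.003, -0.035, 0.006, 0]]

```text
t: 2.1
tcp_pos: [0.4643, 0.1643, 0.2372]
tool_rot: [1.0, -0.001, -0.0, -0.001]
force: [1.3, -0.7, 0.4]
finger_gap: 0.695
```

```bash
cat >> h.py <<'E'
def shot(n,k):
    p,d=manip.snapshot(n); cv2.imwrite(f"pics/{n}{k}.png",p[:,:,::-1]); np.savez(f"{n}{k}.npz",p=p,d=d); return p,d
E
python3 - <<'E'
from h import *
p,d=shot("scene",1); crop(p,210,110,340,250,4,"pics/g1.png")
st()
plan([.4634,.1548,.24],0,1)
E
```

```text
t2.15 tcp [0.4642 0.1682 0.2366] yaw 0.04 tilt [-5.0e-04  5.6e-03 -1.0e+00] F [1.  3.1 0.5] gap 0.695 q [0.12 0.45 1.83 0.01 0.86 1.68]
t2.15 tcp [0.4642 0.1682 0.2366] yaw 0.04 tilt [-5.0e-04  5.6e-03 -1.0e+00] F [1.  3.1 0.5] gap 0.695 q [0.12 0.45 1.83 0.01 0.86 1.68]
[-0.0008, 0.0134, -0.0035, 0.04]
```

View pics/g1.png

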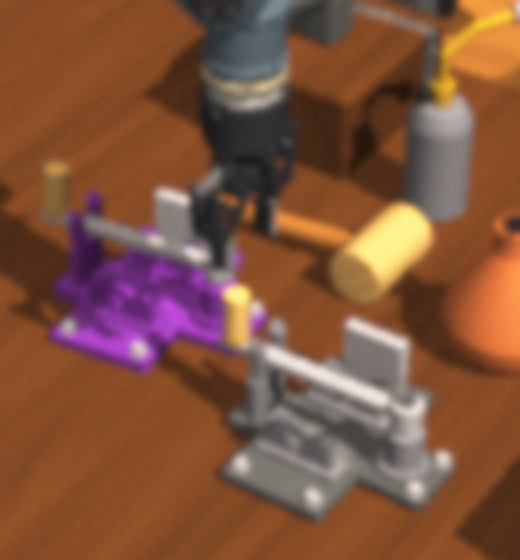

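```bash
python3 - <<'E'
from h import *
p,d=load("scene",1)
crop(p,250,135,300,200,11,"pics/g2.png")
# tips at +-: jaw y ; gap .695*85/2=29.5
X=[[.4642,.1682+.03,.165],[.4642,.1682-.03,.165],[.4634,.1548,.132],[.4634,.1548,.082]]
q=proj("scene",X); print(q, ((q+.5-[250,135])*11).round(0))
E
```

```text
[[273.81704383 169.28190738]
 [264.43642038 177.54274872]
 [266.83880706 182.65637668]
 [266.77663445 193.7294552 ]] [[267. 383.]
 [164. 473.]
 [191. 530.]
 [190. 652.]]
```

View pics/g2.png

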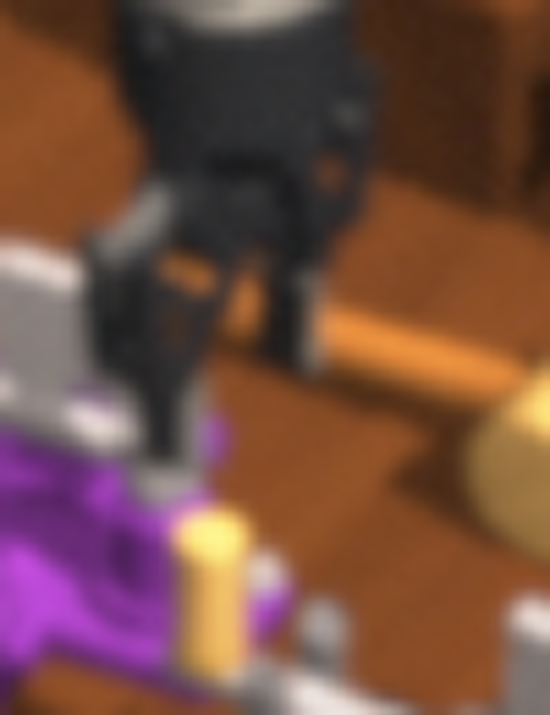

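Call:
apply_moves:
  increments:
    - [[0, 0.0135, 0.01, 0], [0, 0, 0.02, 0], [0, 0, 0.02, 0], [0, 0, 0.015, 0], [0, 0, 0.005, 0]]

```text
t: 2.65
tcp_pos: [0.4642, 0.1581, 0.1641]
tool_rot: [1.0, 0.005, 0.001, -0.003]
force: [-0.7, -0.7, -0.2]
finger_gap: 0.701
```

```bash
python3 - <<'E'
from h import *
plan([.4634,.1548,.163],0,1)
E
```

```text
t2.65 tcp [0.4642 0.1581 0.1641] yaw 0.54 tilt [ 0.001   0.0057 -1.    ] F [-0.7 -0.7 -0.2] gap 0.701 q [0.1  0.58 1.89 0.01 0.67 1.65]
[-0.0009, 0.0033, 0.0011, 0.54]
```

Close on the knob gently at first to see centring.

Call:
apply_moves:
  increments:
    - [[-0.001, 0.003, 0.001, 0.5], [0, 0, 0, 0], [0, 0, 0, 0], [0, 0, 0, 0], [0, 0, 0, 0]]
  fingers: 0.0
  newtons: 60

```text
t: 3.15
tcp_pos: [0.4633, 0.1543, 0.1636]
tool_rot: [1.0, -0.0, 0.0, -0.003]
force: [0.4, 0.3, -5.6]
finger_gap: 0.266
```

```bash
python3 - <<'E'
from h import *
st(); p,d=shot("scene",2); crop(p,250,135,300,200,9,"pics/g3.png")
E
```

```text
t3.15 tcp [0.4633 0.1543 0.1636] yaw -0.01 tilt [ 9.0e-04  5.4e-03 -1.0e+00] F [ 0.4  0.3 -5.6] gap 0.266 q [0.09 0.58 1.89 0.01 0.67 1.65]
```

View pics/g3.png

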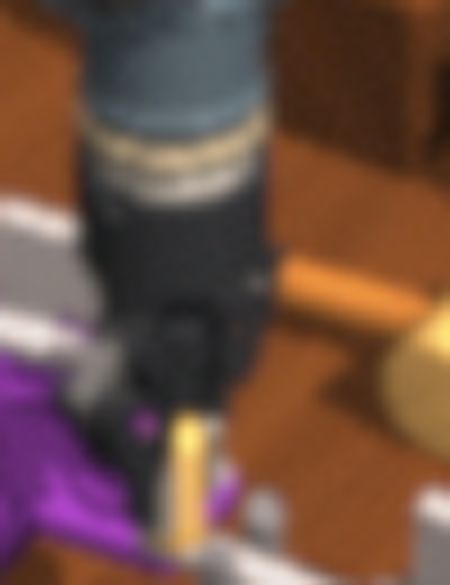

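Call:
apply_moves:
  increments:
    - [[0, 0, -0.005, 0], [0, 0, -0.01, 0], [0, 0, -0.01, 0], [0, 0, -0.01, 0], [0, 0, -0.006, 0]]
  newtons: 80

```text
t: 3.7
tcp_pos: [0.464, 0.154, 0.2047]
tool_rot: [1.0, 0.0, -0.0, -0.003]
force: [4.6, 0.3, -16.3]
finger_gap: 0.266
```

```bash
python3 - <<'E'
from h import *
p,d=shot("scene",3); crop(p,250,135,320,220,8,"pics/g4.png"); st()
E
```

```text
t3.75 tcp [0.4639 0.1541 0.2053] yaw 0.02 tilt [ 1.0e-04  5.2e-03 -1.0e+00] F [  3.7   1.4 -14.2] gap 0.258 q [0.09 0.5  1.86 0.01 0.77 1.65]
```

View pics/g4.png

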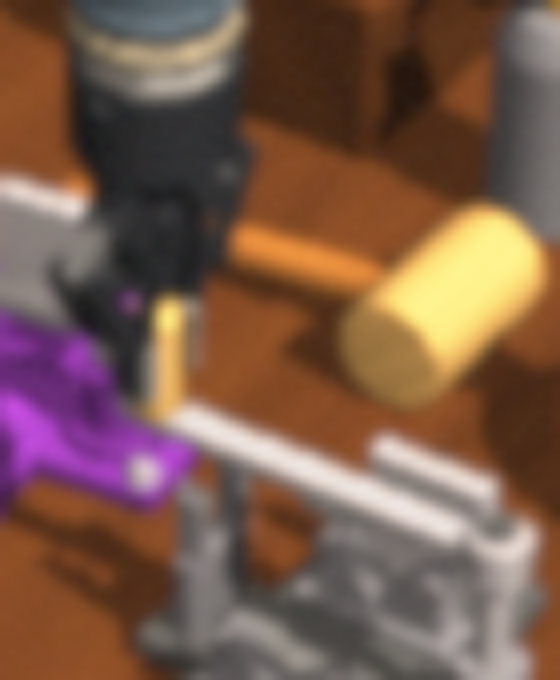

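Call:
apply_moves:
  increments:
    - [[0.0005, 0.0125, 0, -4], [0.0007, 0.0155, 0, -5], [0.0007, 0.0155, 0, -5], [0.0007, 0.0155, 0, -5], [0.0007, 0.0155, 0, -5]]

```text
t: 4.25
tcp_pos: [0.4787, 0.0804, 0.2054]
tool_rot: [0.977, 0.214, 0.001, -0.003]
force: [5.8, 1.3, -16.3]
finger_gap: 0.259
```

```bash
cat >> h.py <<'E'
PIV=np.array([.6415,.1545])
def bar():
    s,p,R,y=pose(); r=p[:2]-PIV; print("bar ang %.2f rad %.4f"%(np.degrees(np.arctan2(-r[1],-r[0])),np.hypot(*r))); st()
E
python3 - <<'E'
from h import *
bar()
E
```

```text
bar ang 24.47 rad 0.1788
t4.25 tcp [0.4787 0.0804 0.2054] yaw 24.73 tilt [-0.      0.0055 -1.    ] F [  5.8   1.3 -16.3] gap 0.259 q [-0.07  0.5   1.87  0.01  0.77  1.07]
```

Call:
apply_moves:
  increments:
    - [[0.001, 0.0186, 0, -6], [0.001, 0.0186, 0, -6], [0.001, 0.0186, 0, -6], [0.001, 0.0186, 0, -6], [0.001, 0.0186, 0, -6]]

```text
t: 4.75
tcp_pos: [0.5374, 0.0072, 0.2039]
tool_rot: [0.886, 0.464, 0.001, -0.004]
force: [4.9, 1.3, -15.9]
finger_gap: 0.265
```

```bash
python3 - <<'E'
from h import *
bar()
E
```

```text
bar ang 54.76 rad 0.1804
t4.75 tcp [0.5374 0.0072 0.2039] yaw 55.31 tilt [-0.0021  0.0079 -1.    ] F [  4.9   1.3 -15.9] gap 0.265 q [-0.2   0.56  1.74  0.01  0.85  0.4 ]
```

Call:
apply_moves:
  increments:
    - [[0.001, 0.0186, -0.001, -6], [0.001, 0.0186, 0, -6], [0.001, 0.0186, 0, -6], [0.001, 0.0186, 0, -6], [0.001, 0.0186, 0, -6]]

```text
t: 5.25
tcp_pos: [0.6245, -0.0263, 0.201]
tool_rot: [0.733, 0.68, 0.001, -0.005]
force: [3.5, 1.4, -15.2]
finger_gap: 0.262
```

```bash
python3 - <<'E'
from h import *
bar(); p,d=shot("top",4); crop(p,220,130,320,240,5,"pics/g5.png")
bar()
E
```

```text
bar ang 84.62 rad 0.1816
t5.25 tcp [ 0.6245 -0.0263  0.201 ] yaw 85.70 tilt [-0.005   0.0087 -0.9999] F [  3.5   1.4 -15.2] gap 0.262 q [-0.22  0.65  1.52  0.01  0.98 -0.15]
bar ang 85.54 rad 0.1817
t5.30 tcp [ 0.6274 -0.0266  0.2011] yaw 85.93 tilt [-0.0013  0.0085 -1.    ] F [  4.3   1.5 -14.8] gap 0.259 q [-0.22  0.66  1.51  0.01  0.98 -0.16]
```

View pics/g5.png

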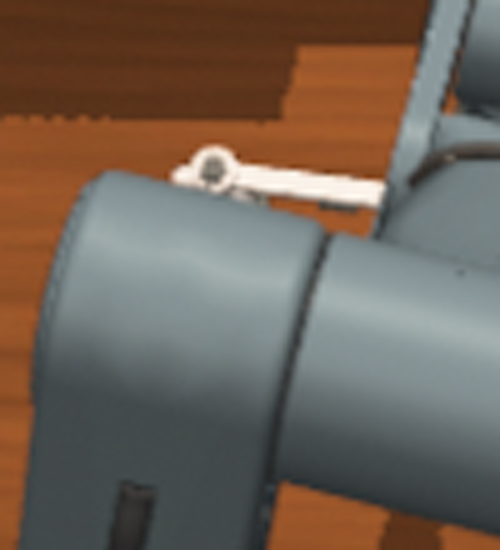

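Call:
apply_moves:
  increments:
    - [[0, 0, 0.01, 0], [0, 0, 0.01, 0], [0, 0, 0.01, 0], [0, 0, 0.008, 0], [0, 0, 0, 0]]

```text
t: 5.8
tcp_pos: [0.6266, -0.0277, 0.1626]
tool_rot: [0.733, 0.68, 0.002, -0.002]
force: [1.6, 5.6, -0.9]
finger_gap: 0.261
```

```bash
python3 - <<'E'
from h import *
bar()
from scipy.optimize import least_squares
P=np.array([[.464,.154],[.4787,.0804],[.5374,.0072],[.6274,-.0266]])
s=least_squares(lambda a:np.hypot(P[:,0]-a[0],P[:,1]-a[1])-.178,[.64,.15]); print(s.x,s.fun)
s=least_squares(lambda a:np.hypot(P[:,0]-a[0],P[:,1]-a[1])-a[2],[.64,.15,.178]); print(s.x,s.fun)
E
```

```text
bar ang 85.31 rad 0.1828
t5.80 tcp [ 0.6266 -0.0277  0.1626] yaw 85.72 tilt [ 0.      0.0056 -1.    ] F [ 1.6  5.6 -0.9] gap 0.261 q [-0.22  0.71  1.54  0.01  0.9  -0.15]
[0.64209011 0.1509464 ] [ 1.16287468e-04 -3.05557216e-05 -1.71297314e-04  1.53092758e-04]
[0.64286551 0.15165246 0.17890515] [-2.42318194e-05  5.63782049e-05 -4.90983347e-05  1.69591256e-05]
```

Call:
apply_moves:
  increments:
    - [[0, 0, -0.001, 0], [0, 0, 0, 0], [0, 0, 0, 0], [0, 0, 0, 0]]
  fingers: 0.65

```text
t: 6.2
tcp_pos: [0.6266, -0.0269, 0.168]
tool_rot: [0.733, 0.681, 0.003, -0.001]
force: [0.4, -0.6, 0.3]
finger_gap: 0.652
```

Call:
apply_moves:
  increments:
    - [[0, 0, -0.01, 0], [0, 0, -0.03, 0], [0, 0, -0.04, 0], [0, 0, -0.04, 0], [0, 0, -0.02, 0]]

```text
t: 6.7
tcp_pos: [0.6242, -0.0274, 0.3112]
tool_rot: [0.732, 0.681, 0.0, -0.005]
force: [1.1, -0.0, 0.1]
finger_gap: 0.652
```

```bash
python3 - <<'E'
from h import *
plan([.626,-.337,.22],70.8,10)
E
```

```text
t6.70 tcp [ 0.6242 -0.0274  0.3112] yaw 85.81 tilt [-0.0063  0.0078 -0.9999] F [ 1.1 -0.   0.1] gap 0.652 q [-0.22  0.52  1.42  0.01  1.21 -0.15]
[-0.0309, 0.0025, 0.0089, 1.5]
[-0.0309, 0.0033, 0.0089, 1.5]
[-0.0308, 0.0041, 0.0089, 1.5]
[-0.0306, 0.0049, 0.0089, 1.5]
[-0.0305, 0.0057, 0.0089, 1.5]
[-0.0303, 0.0065, 0.0089, 1.5]
[-0.0302, 0.0073, 0.0089, 1.5]
[-0.03, 0.0081, 0.0089, 1.5]
[-0.0297, 0.0089, 0.0089, 1.5]
[-0.0295, 0.0097, 0.0089, 1.5]
```

Call:
apply_moves:
  increments:
    - [[-0.031, 0.0025, 0.004, 1.5], [-0.031, 0.003, 0.009, 1.5], [-0.031, 0.004, 0.009, 1.5], [-0.0305, 0.005, 0.009, 1.5], [-0.0305, 0.006, 0.009, 1.5]]
  fingers: 0.9

```text
t: 7.2
tcp_pos: [0.6287, -0.1829, 0.2826]
tool_rot: [0.774, 0.633, 0.006, 0.003]
force: [0.7, 0.6, 0.5]
finger_gap: 0.903
```

Call:
apply_moves:
  increments:
    - [[-0.0305, 0.0065, 0.009, 1.5], [-0.03, 0.0075, 0.009, 1.5], [-0.03, 0.008, 0.009, 1.5], [-0.03, 0.009, 0.009, 1.5], [-0.0295, 0.01, 0.008, 1.5]]

```text
t: 7.7
tcp_pos: [0.6305, -0.3446, 0.2406]
tool_rot: [0.815, 0.579, 0.007, 0.004]
force: [0.2, 0.2, 0.5]
finger_gap: 0.899
```

```bash
python3 - <<'E'
from h import *
p,d=shot("scene",5); crop(p,160,190,280,340,4,"pics/g6.png")
q=proj("scene",[[.626,-.337,.046],[.626,-.337,.066]]); print((q-[160,190])*4)
p,d=shot("top",5); crop(p,220,140,320,240,5,"pics/g7.png")
plan([.626,-.337,.22],70.8,1)
plan([.626,-.337,.10],70.8,5)
E
```

```text
[[239.09117342 472.38230524]
 [237.72414506 454.37273134]]
t7.80 tcp [ 0.6299 -0.348   0.2396] yaw 70.56 tilt [ 1.490e-02  2.000e-04 -9.999e-01] F [-0.4  0.1  0.6] gap 0.900 q [-0.66  0.72  1.24  0.01  1.17 -0.33]
[0.009, -0.0076, 0.0195, -0.24]
t7.80 tcp [ 0.6299 -0.348   0.2396] yaw 70.56 tilt [ 1.490e-02  2.000e-04 -9.999e-01] F [-0.4  0.1  0.6] gap 0.900 q [-0.66  0.72  1.24  0.01  1.17 -0.33]
[0.0017, -0.0019, 0.0279, -0.05]
[0.0017, -0.0019, 0.0279, -0.05]
[0.0017, -0.0018, 0.0279, -0.05]
[0.0017, -0.0018, 0.0279, -0.05]
[0.0017, -0.0018, 0.0279, -0.05]
```

View pics/g6.png

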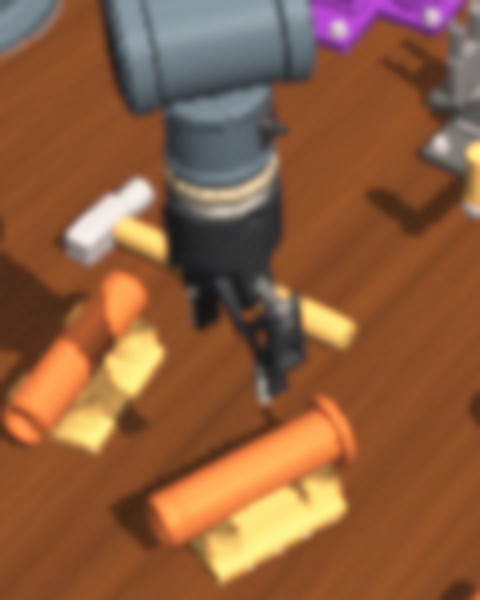

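View pics/g7.png

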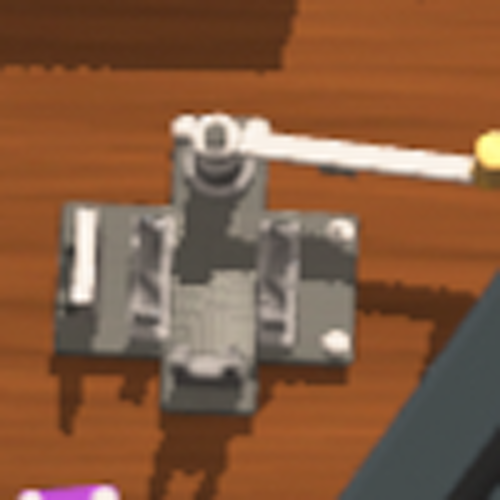

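Call:
apply_moves:
  increments:
    - [[0.004, -0.003, 0.025, -0.2], [0.003, -0.002, 0.035, 0], [0.002, -0.002, 0.03, 0], [0, -0.001, 0.02, 0], [0, 0, 0.01, 0]]

```text
t: 8.3
tcp_pos: [0.6293, -0.3373, 0.1227]
tool_rot: [0.815, 0.579, 0.008, 0.008]
force: [0.1, 0.2, 1.0]
finger_gap: 0.901
```

```bash
python3 - <<'E'
from h import *
plan([.626,-.337,.10],70.8,1)
p,d=shot("scene",6); crop(p,180,220,270,340,6,"pics/g8.png")
st()
E
```

```text
t8.30 tcp [ 0.6293 -0.3373  0.1227] yaw 70.74 tilt [ 0.0225 -0.0038 -0.9997] F [0.1 0.2 1. ] gap 0.901 q [-0.65  0.85  1.32  0.01  0.95 -0.32]
[-0.0009, -0.0037, 0.0227, -0.06]
t8.35 tcp [ 0.6289 -0.3368  0.1215] yaw 70.74 tilt [ 0.021  -0.0025 -0.9998] F [-0.8  0.2 -0.4] gap 0.899 q [-0.65  0.85  1.32  0.01  0.95 -0.32]
```

View pics/g8.png

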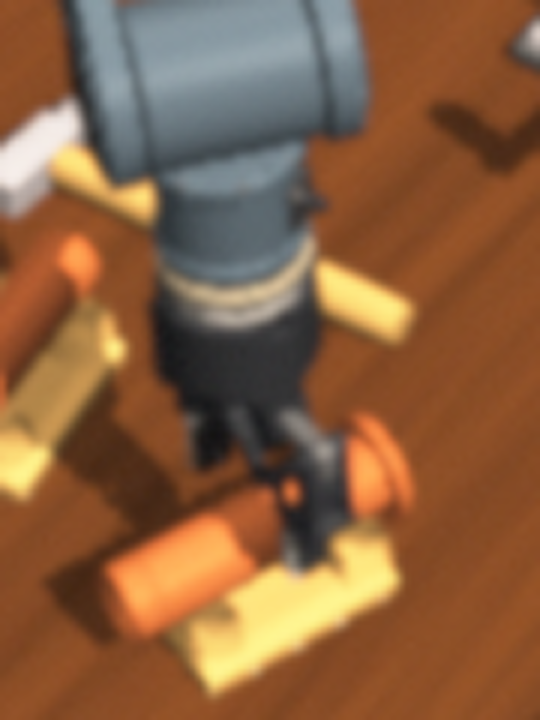

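Call:
apply_moves:
  increments:
    - [[0, -0.004, 0.01, 0], [0, 0, 0.008, 0], [0, 0, 0.003, 0], [0, 0, 0, 0]]

```text
t: 8.75
tcp_pos: [0.627, -0.3356, 0.1023]
tool_rot: [0.815, 0.579, 0.009, 0.009]
force: [0.5, -0.5, 0.6]
finger_gap: 0.896
```

```bash
python3 - <<'E'
from h import *
plan([.625,-.337,.10],70.8,1)
E
```

```text
t8.75 tcp [ 0.627  -0.3356  0.1023] yaw 70.80 tilt [ 0.0249 -0.0052 -0.9997] F [ 0.5 -0.5  0.6] gap 0.896 q [-0.65  0.87  1.34  0.01  0.91 -0.32]
[-0.002, -0.0015, 0.0022, 0.0]
```

Call:
apply_moves:
  increments:
    - [[-0.002, -0.001, 0.002, 0], [0, 0, 0, 0], [0, 0, 0, 0], [0, 0, 0, 0], [0, 0, 0, 0]]
  fingers: 0.0
  newtons: 40

```text
t: 9.25
tcp_pos: [0.6259, -0.3379, 0.1022]
tool_rot: [0.815, 0.579, 0.009, 0.011]
force: [-0.2, 0.6, -0.7]
finger_gap: 0.457
```

```bash
python3 - <<'E'
from h import *
st()
p,d=shot("scene",7); crop(p,180,220,270,340,6,"pics/g9.png")
st()
E
```

```text
t9.25 tcp [ 0.6259 -0.3379  0.1022] yaw 70.76 tilt [ 0.0271 -0.0066 -0.9996] F [-0.2  0.6 -0.7] gap 0.457 q [-0.66  0.87  1.34  0.01  0.9  -0.33]
t9.30 tcp [ 0.6259 -0.338   0.1021] yaw 70.75 tilt [ 0.027  -0.0066 -0.9996] F [ 0.4  1.1 -0.4] gap 0.452 q [-0.66  0.87  1.34  0.01  0.9  -0.33]
```

View pics/g9.png

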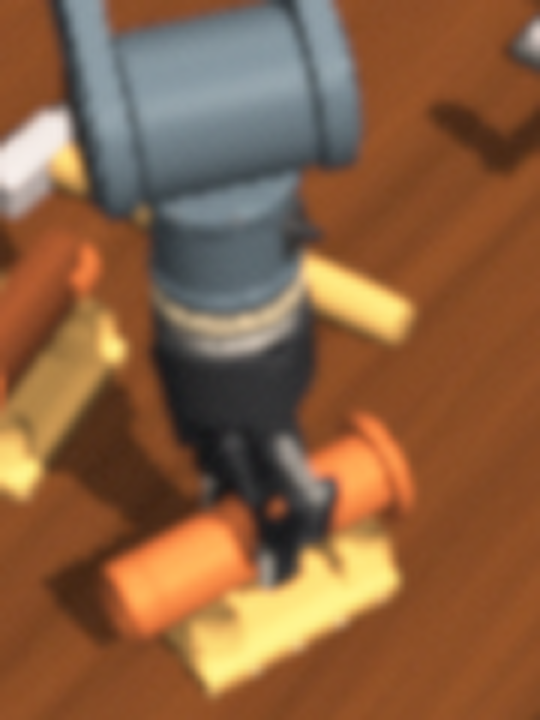

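Call:
apply_moves:
  increments:
    - [[0, 0, -0.005, 0], [0, 0, -0.015, 0], [0, 0, -0.03, 0], [0, 0, -0.035, 0], [0, 0, -0.035, 0]]
  newtons: 70

```text
t: 9.8
tcp_pos: [0.6191, -0.3347, 0.2193]
tool_rot: [0.815, 0.579, 0.006, 0.002]
force: [0.8, -0.1, -2.1]
finger_gap: 0.447
```

Call:
apply_moves:
  increments:
    - [[0, 0, -0.025, 0], [0, 0, -0.015, 0], [0, 0, 0, 0]]

```text
t: 10.1
tcp_pos: [0.6202, -0.336, 0.2709]
tool_rot: [0.815, 0.579, 0.008, 0.009]
force: [-0.1, -0.5, -2.8]
finger_gap: 0.448
```

```bash
python3 - <<'E'
from h import *
p,d=shot("scene",8); crop(p,160,180,290,340,5,"pics/h1.png")
plan([.562,.135,.27],89.2,15)
E
```

```text
t10.15 tcp [ 0.6198 -0.3357  0.2697] yaw 70.83 tilt [ 0.0218 -0.0038 -0.9998] F [ 0.2  1.1 -2. ] gap 0.446 q [-0.66  0.67  1.26  0.01  1.2  -0.33]
[0.0284, -0.0139, -0.0002, -1.22]
[0.0287, -0.0133, -0.0002, -1.22]
[0.0289, -0.0127, -0.0002, -1.22]
[0.0292, -0.0121, -0.0002, -1.22]
[0.0295, -0.0115, -0.0002, -1.22]
[0.0297, -0.0108, -0.0002, -1.22]
[0.0299, -0.0102, -0.0002, -1.22]
[0.0301, -0.0096, -0.0002, -1.22]
[0.0303, -0.0089, -0.0002, -1.22]
[0.0305, -0.0083, -0.0002, -1.22]
[0.0307, -0.0076, -0.0002, -1.22]
[0.0308, -0.007, -0.0002, -1.22]
[0.031, -0.0063, -0.0002, -1.22]
[0.0311, -0.0056, -0.0002, -1.22]
[0.0312, -0.005, -0.0002, -1.22]
```

View pics/h1.png

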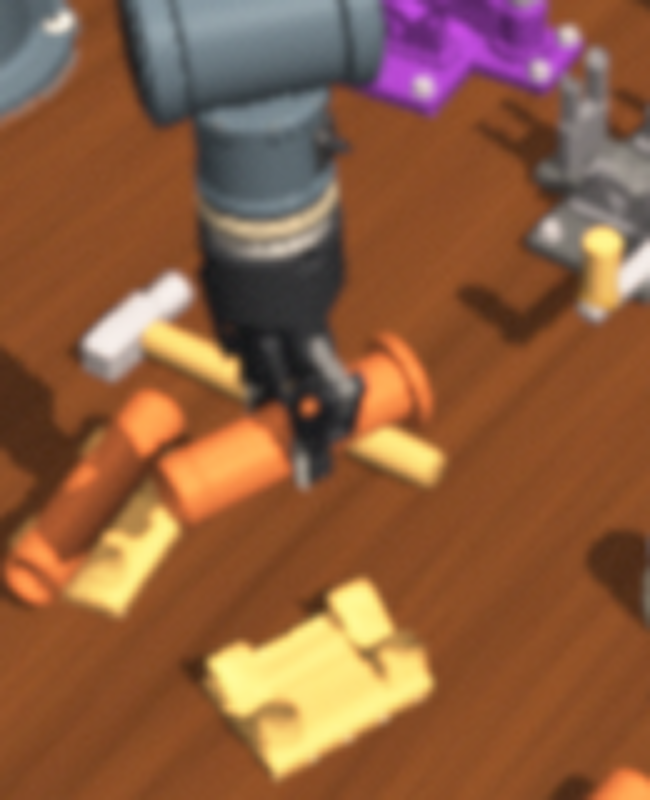

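Call:
apply_moves:
  increments:
    - [[0.015, -0.007, 0, -1], [0.028, -0.013, 0, -1.2], [0.029, -0.013, 0, -1.2], [0.029, -0.012, 0, -1.2], [0.0295, -0.0115, 0, -1.2]]

```text
t: 10.65
tcp_pos: [0.5981, -0.1888, 0.2616]
tool_rot: [0.784, 0.62, 0.005, 0.002]
force: [0.6, 0.7, -2.9]
finger_gap: 0.448
```

Call:
apply_moves:
  increments:
    - [[0.0295, -0.011, 0, -1.2], [0.03, -0.01, 0, -1.2], [0.03, -0.0095, 0, -1.2], [0.03, -0.009, 0, -1.2], [0.03, -0.008, 0, -1.2]]

```text
t: 11.15
tcp_pos: [0.5699, -0.0188, 0.2545]
tool_rot: [0.748, 0.664, 0.001, -0.008]
force: [-0.4, -0.7, -3.1]
finger_gap: 0.446
```

```bash
python3 - <<'E'
from h import *
plan([.562,.132,.265],89.2,6)
E
```

```text
t11.15 tcp [ 0.5699 -0.0188  0.2545] yaw 83.20 tilt [-0.0088  0.0132 -0.9999] F [-0.4 -0.7 -3.1] gap 0.446 q [-0.23  0.52  1.62  0.01  1.02 -0.12]
[0.0248, -0.0043, -0.0014, -1.0]
[0.0249, -0.0039, -0.0014, -1.0]
[0.025, -0.0034, -0.0014, -1.0]
[0.025, -0.003, -0.0014, -1.0]
[0.0251, -0.0026, -0.0014, -1.0]
[0.0251, -0.0021, -0.0014, -1.0]
```

Call:
apply_moves:
  increments:
    - [[0.027, -0.004, -0.002, -1], [0.026, -0.004, -0.001, -1], [0.025, -0.003, 0, -1], [0.025, -0.003, 0, -1], [0.022, -0.0025, 0, -1]]

```text
t: 11.65
tcp_pos: [0.5526, 0.1194, 0.2524]
tool_rot: [0.714, 0.7, -0.005, -0.017]
force: [0.6, -0.9, -3.3]
finger_gap: 0.447
```

Call:
apply_moves:
  increments:
    - [[0.012, -0.002, 0, -1], [0, 0, 0, 0], [0, 0, 0, 0]]

```text
t: 11.95
tcp_pos: [0.5462, 0.1359, 0.2498]
tool_rot: [0.705, 0.709, -0.007, -0.02]
force: [-0.2, -0.3, -3.3]
finger_gap: 0.447
```

```bash
python3 - <<'E'
from h import *
plan([.562,.137,.25],89.2,1)
p,d=shot("scene",9); crop(p,230,110,340,250,5,"pics/h2.png")
p,d=shot("top",9); crop(p,210,120,330,240,5,"pics/h3.png")
st()
E
```

```text
t11.95 tcp [0.5462 0.1359 0.2498] yaw 90.31 tilt [-0.0387  0.0176 -0.9991] F [-0.2 -0.3 -3.3] gap 0.447 q [0.04 0.52 1.63 0.02 1.03 0.02]
[0.001, 0.0158, -0.0008, 1.11]
t12.05 tcp [0.5466 0.1353 0.25  ] yaw 90.23 tilt [-0.0383  0.0178 -0.9991] F [-0.6 -0.1 -3.4] gap 0.443 q [0.04 0.52 1.63 0.02 1.03 0.02]
```

View pics/h2.png

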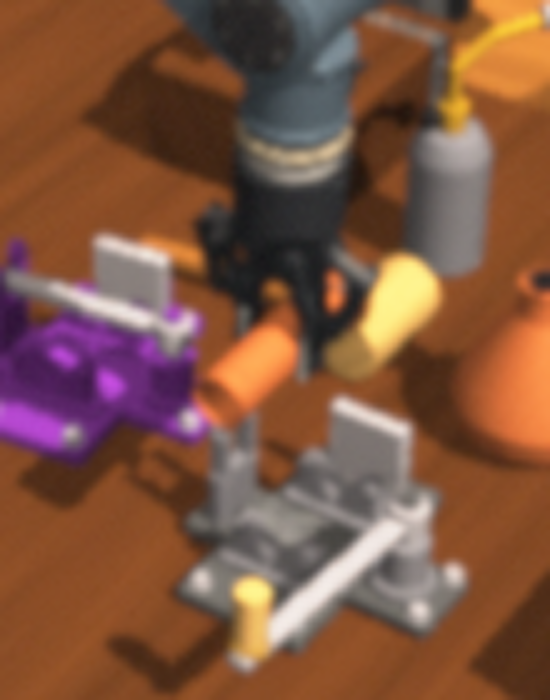

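View pics/h3.png

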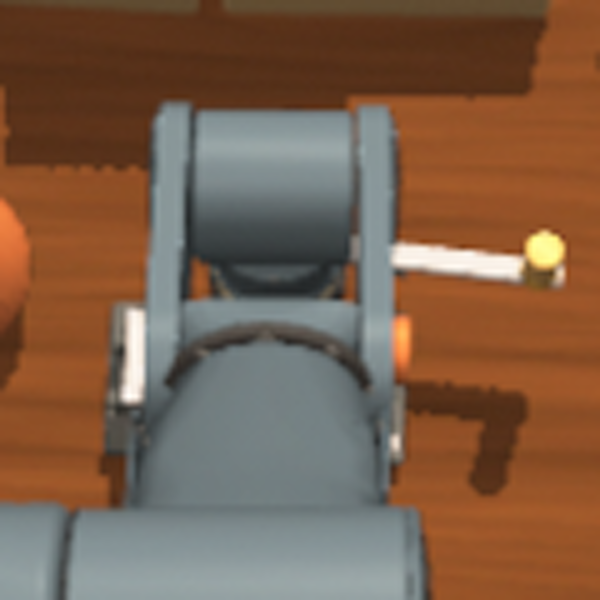

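```bash
python3 - <<'E'
from h import *
for U in (408,410,412): print(ray("top",[((U+.5)/5-.5+210,(345.5)/5-.5+120)],.196))
p,d=load("top",9); crop(p,280,175,310,215,15,"pics/h4.png")
X=world("top",d); 
c=p.astype(int); m=(c[...,0]-c[...,2]>110)&(c[...,0]>200); m[:180]=0;m[200:]=0;m[:,:285]=0;m[:,296:]=0
print(m.sum(),np.argwhere(m)[:,1].max(),X[m].min(0),X[m].mean(0))
E
```

```text
[[0.54414272 0.06152644 0.196     ]]
[[0.54417777 0.06033392 0.196     ]]
[[0.54421282 0.05914138 0.196     ]]
28 291 [0.53053731 0.06201312 0.19909896] [0.54319887 0.06529686 0.2089878 ]
```

View pics/h4.png

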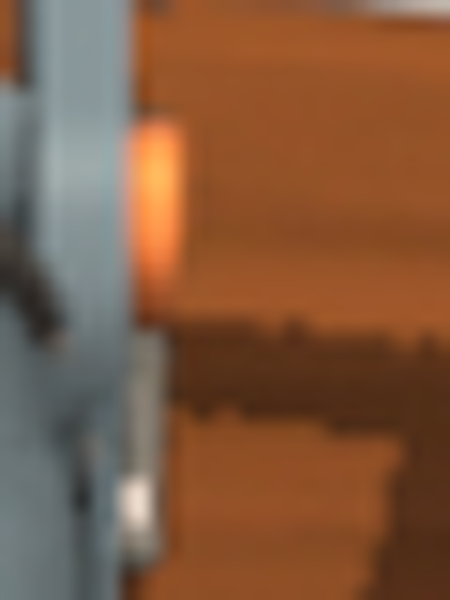

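Call:
apply_moves:
  increments:
    - [[0.004, 0.009, 0, 0.5], [0.003, 0.008, 0, 0.5], [0, 0, 0.005, 0], [0, 0, 0.005, 0], [0, 0, 0, 0]]

```text
t: 12.55
tcp_pos: [0.5666, 0.1397, 0.2386]
tool_rot: [0.714, 0.7, -0.007, -0.019]
force: [-0.5, -0.2, -3.8]
finger_gap: 0.445
```

```bash
cat >> h.py <<'E'
def g():
    s,p,R,y=pose(); print("grasp",(p+.054*R[:,2]).round(4)); st()
E
python3 - <<'E'
from h import *
g()
E
```

```text
grasp [0.5647 0.1407 0.1847]
t12.55 tcp [0.5666 0.1397 0.2386] yaw 88.84 tilt [-0.0361  0.0175 -0.9992] F [-0.5 -0.2 -3.8] gap 0.445 q [0.04 0.56 1.58 0.02 1.03 0.05]
```

Call:
apply_moves:
  increments:
    - [[0.001, 0.001, 0.01, 0], [0, 0, 0.02, 0], [0, 0, 0.025, 0], [0, 0, 0.02, 0], [0, 0, 0.01, 0]]

```text
t: 13.05
tcp_pos: [0.5654, 0.1423, 0.1506]
tool_rot: [0.714, 0.7, -0.005, -0.018]
force: [0.5, -0.7, -3.2]
finger_gap: 0.445
```

```bash
python3 - <<'E'
from h import *
p,d=shot("scene",10); crop(p,250,130,330,240,6,"pics/h5.png")
g()
E
```

```text
grasp [0.5628 0.1432 0.0955]
t13.10 tcp [0.5647 0.1422 0.1494] yaw 88.82 tilt [-0.0346  0.0176 -0.9992] F [ 0.3  0.9 -3.6] gap 0.443 q [0.05 0.69 1.64 0.03 0.84 0.05]
```

View pics/h5.png

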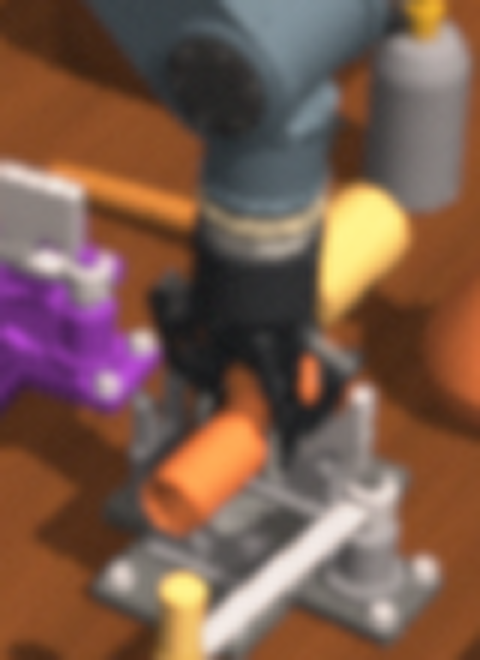

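Call:
apply_moves:
  increments:
    - [[0, 0, 0.01, 0], [0, 0, 0.008, 0], [0, 0, 0.004, 0], [0, 0, 0.002, 0], [0, 0, 0, 0]]

```text
t: 13.6
tcp_pos: [0.5651, 0.1428, 0.1247]
tool_rot: [0.714, 0.7, -0.005, -0.017]
force: [-0.2, -0.1, -2.3]
finger_gap: 0.444
```

```bash
python3 - <<'E'
from h import *
g()
E
```

```text
grasp [0.5634 0.1438 0.0707]
t13.60 tcp [0.5651 0.1428 0.1247] yaw 88.82 tilt [-0.0316  0.0177 -0.9993] F [-0.2 -0.1 -2.3] gap 0.444 q [0.05 0.73 1.65 0.03 0.79 0.05]
```

Call:
apply_moves:
  increments:
    - [[0, 0, 0.002, 0], [0, 0, 0.002, 0], [0, 0, 0, 0]]

```text
t: 13.9
tcp_pos: [0.5658, 0.143, 0.1216]
tool_rot: [0.714, 0.7, -0.004, -0.016]
force: [-0.4, 0.1, -2.5]
finger_gap: 0.453
```

Call:
apply_moves:
  increments:
    - [[0, 0, 0.0015, 0], [0, 0, 0.001, 0], [0, 0, 0, 0]]

```text
t: 14.2
tcp_pos: [0.5659, 0.143, 0.1198]
tool_rot: [0.714, 0.7, -0.004, -0.016]
force: [-0.4, 0.3, -1.4]
finger_gap: 0.445
```

```bash
python3 - <<'E'
from h import *
g(); print(manip.sense()['ft_torque'])
E
```

```text
grasp [0.5644 0.144  0.0658]
t14.20 tcp [0.5659 0.143  0.1198] yaw 88.83 tilt [-0.0281  0.0179 -0.9994] F [-0.4  0.3 -1.4] gap 0.445 q [0.05 0.74 1.66 0.03 0.77 0.05]
[-0.01356622 -0.05518916 -0.04883842]
```

Call:
apply_moves:
  increments:
    - [[0, -0.001, 0.0015, 0], [0, 0, 0.001, 0], [0, 0, 0, 0]]

```text
t: 14.5
tcp_pos: [0.565, 0.1431, 0.119]
tool_rot: [0.714, 0.7, -0.003, -0.016]
force: [-0.5, 1.1, -2.4]
finger_gap: 0.449
```

```bash
python3 - <<'E'
from h import *
g(); print(manip.sense()['ft_torque'])
E
```

```text
grasp [0.5635 0.1441 0.065 ]
t14.50 tcp [0.565  0.1431 0.119 ] yaw 88.87 tilt [-0.0267  0.0179 -0.9995] F [-0.5  1.1 -2.4] gap 0.449 q [0.05 0.74 1.66 0.03 0.77 0.05]
[ 0.0096592  -0.02627322  0.02038262]
```

Call:
apply_moves:
  increments:
    - [[0, 0, 0.002, 0], [0, 0, 0.002, 0], [0, 0, 0.001, 0]]

```text
t: 14.8
tcp_pos: [0.5649, 0.1431, 0.1188]
tool_rot: [0.714, 0.7, -0.003, -0.015]
force: [-0.9, -0.1, 2.0]
finger_gap: 0.445
```

```bash
python3 - <<'E'
from h import *
g(); print(manip.sense()['ft_torque'])
E
```

```text
grasp [0.5636 0.1441 0.0648]
t14.80 tcp [0.5649 0.1431 0.1188] yaw 88.91 tilt [-0.0252  0.0176 -0.9995] F [-0.9 -0.1  2. ] gap 0.445 q [0.05 0.74 1.66 0.03 0.77 0.05]
[0.00884963 0.22282394 0.00130666]
```

Call:
apply_moves:
  increments:
    - [[0.002, 0, 0, 0], [0.002, 0, 0, 0], [0.002, 0, 0, 0]]

```text
t: 15.1
tcp_pos: [0.5648, 0.1481, 0.1187]
tool_rot: [0.713, 0.701, -0.004, -0.014]
force: [-0.7, -5.0, 3.1]
finger_gap: 0.449
```

```bash
python3 - <<'E'
from h import *
g(); print(manip.sense()['ft_torque'])
E
```

```text
grasp [0.5634 0.1489 0.0647]
t15.10 tcp [0.5648 0.1481 0.1187] yaw 89.03 tilt [-0.0259  0.0147 -0.9996] F [-0.7 -5.   3.1] gap 0.449 q [0.06 0.74 1.66 0.02 0.77 0.06]
[-0.80329758  0.19653235  0.2480218 ]
```

Call:
apply_moves:
  increments:
    - [[0.002, 0, 0, 0], [0.002, 0, 0, 0]]

```text
t: 15.3
tcp_pos: [0.5648, 0.151, 0.1186]
tool_rot: [0.712, 0.702, -0.006, -0.014]
force: [-1.9, -4.7, 1.8]
finger_gap: 0.447
```

```bash
python3 - <<'E'
from h import *
g(); print(manip.sense()['ft_torque'])
p,d=shot("scene",11); crop(p,250,130,330,240,6,"pics/h6.png")
p,d=shot("top",11); crop(p,220,150,310,240,6,"pics/h7.png")
E
```

```text
grasp [0.5633 0.1517 0.0646]
t15.30 tcp [0.5648 0.151  0.1186] yaw 89.18 tilt [-0.027   0.0117 -0.9996] F [-1.9 -4.7  1.8] gap 0.447 q [0.06 0.74 1.65 0.02 0.77 0.07]
[-0.79704583  0.2198249   0.2649046 ]
```

View pics/h6.png

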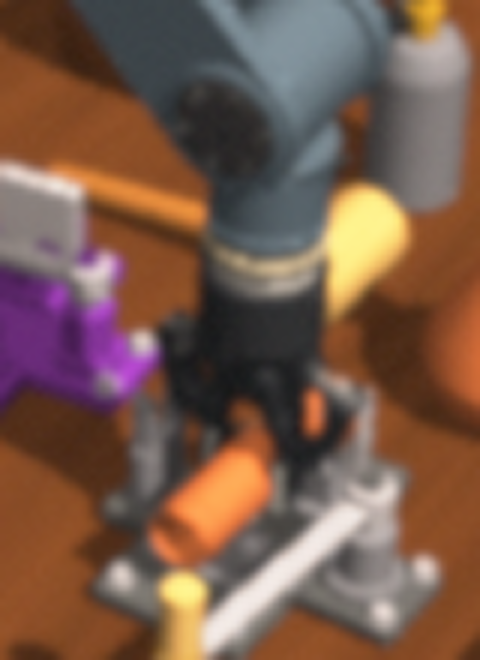

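View pics/h7.png

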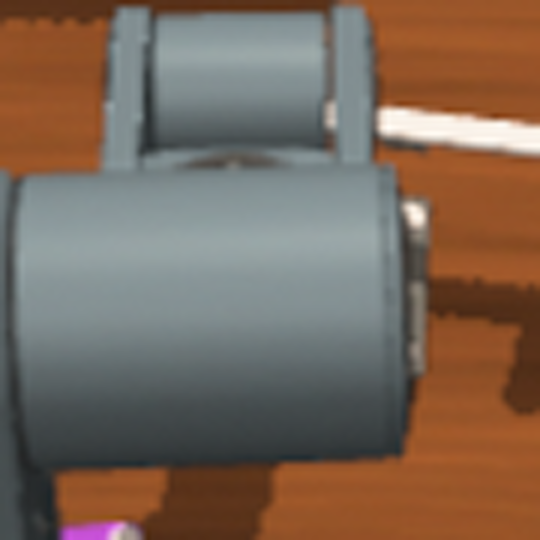

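Call:
apply_moves:
  increments:
    - [[0.002, 0, 0, 0], [0.001, 0, 0, 0]]

```text
t: 15.6
tcp_pos: [0.5648, 0.1534, 0.1186]
tool_rot: [0.712, 0.702, -0.006, -0.013]
force: [-0.9, -4.5, 3.8]
finger_gap: 0.442
```

```bash
python3 - <<'E'
from h import *
g(); print(manip.sense()['ft_torque'])
E
```

```text
grasp [0.5633 0.154  0.0646]
t15.60 tcp [0.5648 0.1534 0.1186] yaw 89.24 tilt [-0.0276  0.0105 -0.9996] F [-0.9 -4.5  3.8] gap 0.442 q [0.07 0.74 1.65 0.02 0.77 0.07]
[-0.77862645  0.24483752  0.21140311]
```

Call:
apply_moves:
  increments:
    - [[0.002, 0, 0, 0], [0.001, 0, 0, 0]]

```text
t: 15.8
tcp_pos: [0.5649, 0.1543, 0.1185]
tool_rot: [0.711, 0.703, -0.008, -0.012]
force: [-2.4, -7.3, 2.7]
finger_gap: 0.447
```

```bash
python3 - <<'E'
from h import *
g(); print(manip.sense()['ft_torque'])
E
```

```text
grasp [0.5633 0.1546 0.0645]
t15.80 tcp [0.5649 0.1543 0.1185] yaw 89.36 tilt [-0.0284  0.006  -0.9996] F [-2.4 -7.3  2.7] gap 0.447 q [0.07 0.74 1.65 0.01 0.78 0.08]
[-1.0279668   0.14436468  0.07176391]
```

Call:
apply_moves:
  increments:
    - [[0.003, 0, 0, 0], [0.003, 0, 0, 0], [0.002, 0, 0, 0]]

```text
t: 16.1
tcp_pos: [0.5652, 0.155, 0.1187]
tool_rot: [0.71, 0.704, -0.013, -0.009]
force: [-1.4, -8.2, 3.2]
finger_gap: 0.45
```

```bash
python3 - <<'E'
from h import *
g(); print(manip.sense()['ft_torque'])
p,d=shot("scene",12); crop(p,250,130,330,240,6,"pics/h8.png")
E
```

```text
grasp [0.5635 0.1547 0.0647]
t16.10 tcp [0.5652 0.155  0.1187] yaw 89.55 tilt [-0.0309 -0.0066 -0.9995] F [-1.4 -8.2  3.2] gap 0.450 q [ 0.08  0.74  1.65 -0.01  0.78  0.09]
[-1.12540051  0.18575174  0.09121521]
```

View pics/h8.png

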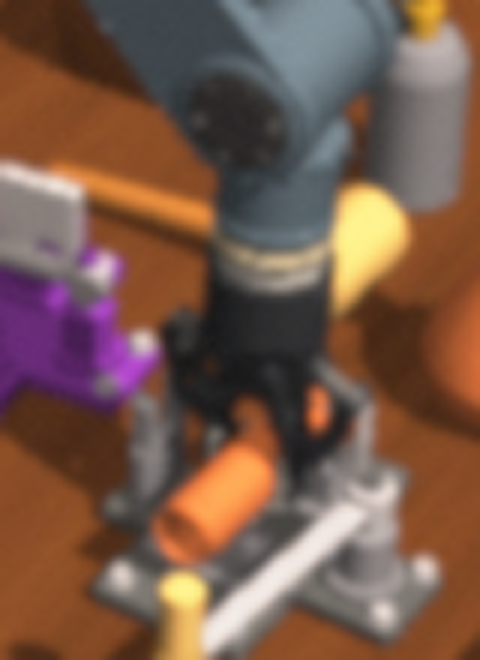

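Call:
apply_moves:
  increments:
    - [[0, 0, 0, 0], [0, 0, 0, 0], [0, 0, 0, 0]]
  fingers: 0.62

```text
t: 16.45
tcp_pos: [0.5663, 0.1564, 0.1184]
tool_rot: [0.711, 0.703, -0.011, -0.009]
force: [-0.3, -0.5, -0.3]
finger_gap: 0.619
```

```bash
python3 - <<'E'
from h import *
g(); print(manip.sense()['ft_torque'])
p,d=shot("scene",13); crop(p,250,130,330,240,6,"pics/h9.png")
E
```

```text
grasp [0.5648 0.1562 0.0644]
t16.45 tcp [0.5663 0.1564 0.1184] yaw 89.29 tilt [-0.0281 -0.0026 -0.9996] F [-0.3 -0.5 -0.3] gap 0.619 q [ 0.08  0.75  1.64 -0.    0.78  0.09]
[-0.00965081 -0.01648451 -0.00449657]
```

View pics/h9.png

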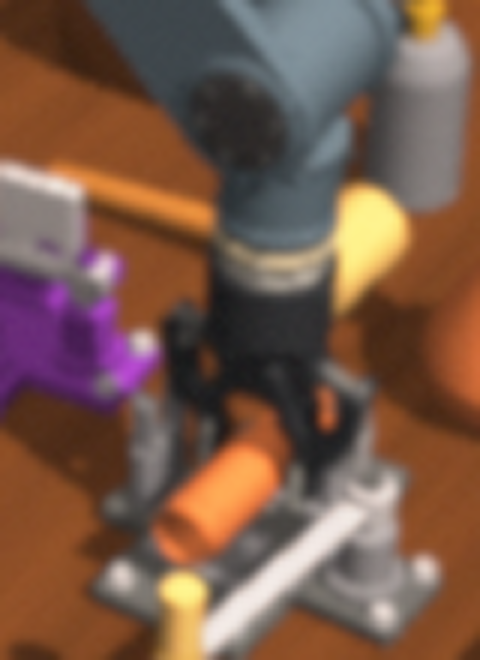

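Call:
apply_moves:
  increments:
    - [[0, -0.0015, -0.008, 0], [0, -0.001, -0.015, 0], [0, 0, -0.02, 0], [0, 0, -0.03, 0], [0, 0, -0.035, 0]]

```text
t: 17.0
tcp_pos: [0.5638, 0.1582, 0.2282]
tool_rot: [0.711, 0.703, -0.014, -0.013]
force: [0.5, 0.3, -0.7]
finger_gap: 0.619
```

Call:
apply_moves:
  increments:
    - [[0, 0, -0.03, 0], [-0.02, 0.01, -0.01, 0], [-0.03, 0.01, 0, 0], [-0.03, 0.01, 0, 0], [-0.03, 0.01, 0, 0]]

```text
t: 17.5
tcp_pos: [0.6063, 0.0511, 0.284]
tool_rot: [0.708, 0.706, -0.006, -0.006]
force: [0.4, -0.3, 0.3]
finger_gap: 0.618
```

```bash
python3 - <<'E'
from h import *
p,d=shot("scene",14); crop(p,250,130,330,240,6,"pics/i1.png")
p,d=shot("top",14); crop(p,220,150,320,240,6,"pics/i2.png")
g(); 
E
```

```text
grasp [0.6069 0.0481 0.2299]
t17.60 tcp [0.6077 0.0482 0.2839] yaw 89.60 tilt [-1.490e-02 -6.000e-04 -9.999e-01] F [-0.2 -0.  -0.2] gap 0.616 q [-0.1   0.53  1.48 -0.    1.14 -0.1 ]
```

View pics/i1.png

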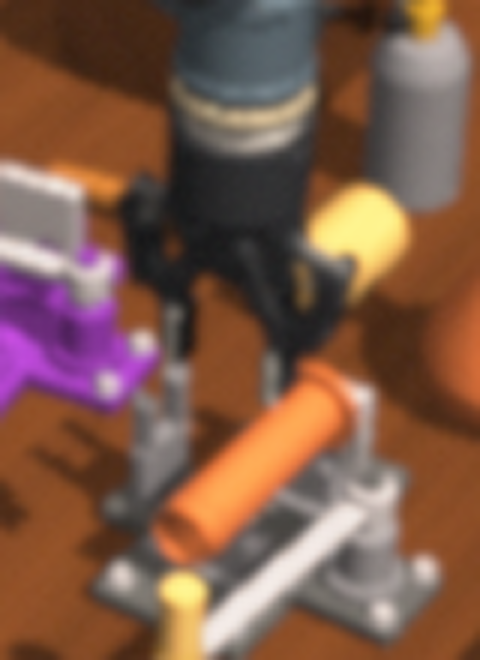

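View pics/i2.png

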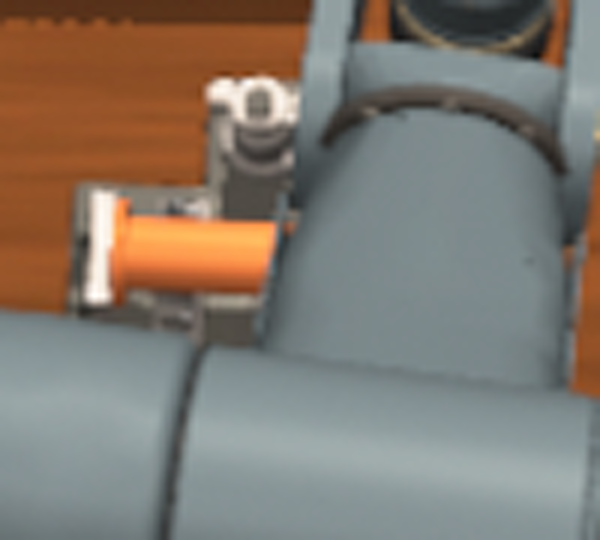

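```bash
python3 - <<'E'
from h import *
plan([.6274,-.027,.24],85.5,5)
E
```

```text
t17.60 tcp [0.6077 0.0482 0.2839] yaw 89.60 tilt [-1.490e-02 -6.000e-04 -9.999e-01] F [-0.2 -0.  -0.2] gap 0.616 q [-0.1   0.53  1.48 -0.    1.14 -0.1 ]
[-0.015, 0.0042, 0.0087, 0.82]
[-0.0149, 0.0044, 0.0087, 0.82]
[-0.0149, 0.0046, 0.0087, 0.82]
[-0.0148, 0.0048, 0.0087, 0.82]
[-0.0147, 0.005, 0.0087, 0.82]
```

Call:
apply_moves:
  increments:
    - [[-0.015, 0.004, 0.009, 0.8], [-0.015, 0.0045, 0.009, 0.8], [-0.015, 0.0045, 0.009, 0.8], [-0.015, 0.005, 0.009, 0.8], [-0.01, 0.004, 0.006, 0.6]]

```text
t: 18.1
tcp_pos: [0.6268, -0.0253, 0.2405]
tool_rot: [0.733, 0.68, -0.005, -0.005]
force: [0.8, -0.6, -1.1]
finger_gap: 0.625
```

```bash
python3 - <<'E'
from h import *
g(); plan([.6272,-.027,.20],85.2,1)
p,d=shot("scene",15); crop(p,260,130,330,250,6,"pics/i3.png"); g()
q=proj("scene",[[.6268,-.027,.132]]); print((q+.5-[260,130])*6)
E
```

```text
grasp [ 0.6261 -0.0253  0.1865]
t18.10 tcp [ 0.6268 -0.0253  0.2405] yaw 85.65 tilt [-1.370e-02  3.000e-04 -9.999e-01] F [ 0.8 -0.6 -1.1] gap 0.625 q [-0.22  0.61  1.48 -0.    1.07 -0.14]
t18.10 tcp [ 0.6268 -0.0253  0.2405] yaw 85.65 tilt [-1.370e-02  3.000e-04 -9.999e-01] F [ 0.8 -0.6 -1.1] gap 0.625 q [-0.22  0.61  1.48 -0.    1.07 -0.14]
[-0.0017, 0.0011, 0.0405, 0.45]
grasp [ 0.6263 -0.0268  0.1855]
t18.15 tcp [ 0.6271 -0.0268  0.2395] yaw 85.58 tilt [-1.450e-02 -5.000e-04 -9.999e-01] F [ 0.5 -0.8 -0.8] gap 0.618 q [-0.22  0.61  1.48 -0.    1.07 -0.14]
[[109.46730273 590.88378099]]
```

View pics/i3.png

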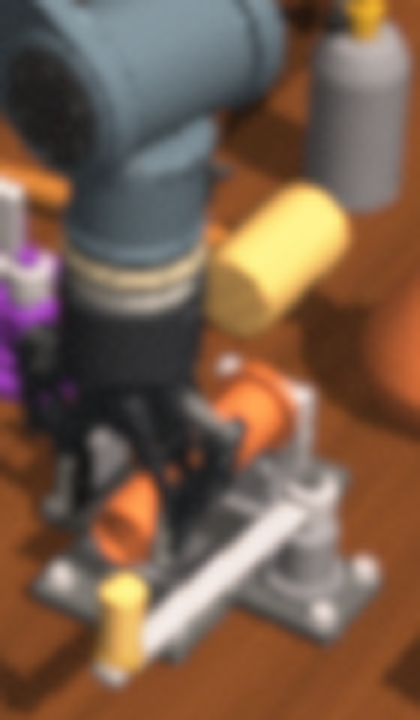

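Call:
apply_moves:
  increments:
    - [[0, 0.001, 0.015, 0.3], [0, 0.0005, 0.025, 0], [0, 0, 0.02, 0], [0, 0, 0.01, 0], [0, 0, 0.004, 0]]

```text
t: 18.65
tcp_pos: [0.6288, -0.0287, 0.162]
tool_rot: [0.737, 0.676, -0.005, -0.005]
force: [-0.9, 0.4, 0.4]
finger_gap: 0.624
```

```bash
python3 - <<'E'
from h import *
g()
E
```

```text
grasp [ 0.6281 -0.0286  0.108 ]
t18.65 tcp [ 0.6288 -0.0287  0.162 ] yaw 85.08 tilt [-1.370e-02  4.000e-04 -9.999e-01] F [-0.9  0.4  0.4] gap 0.624 q [-0.22  0.72  1.52 -0.    0.92 -0.13]
```

Call:
apply_moves:
  increments:
    - [[0.0015, -0.001, -0.001, 0], [0, 0, 0, 0], [0, 0, 0, 0], [0, 0, 0, 0], [0, 0, 0, 0]]
  fingers: 0.0
  newtons: 80

```text
t: 19.15
tcp_pos: [0.6284, -0.0264, 0.1641]
tool_rot: [0.736, 0.677, -0.004, -0.004]
force: [0.2, 0.4, -4.2]
finger_gap: 0.263
```

```bash
python3 - <<'E'
from h import *
g()
E
```

```text
grasp [ 0.6278 -0.0264  0.1101]
t19.15 tcp [ 0.6284 -0.0264  0.1641] yaw 85.15 tilt [-1.170e-02 -1.000e-04 -9.999e-01] F [ 0.2  0.4 -4.2] gap 0.263 q [-0.22  0.71  1.52 -0.    0.92 -0.13]
```

Call:
apply_moves:
  increments:
    - [[0, 0, -0.006, 0], [0, 0, -0.01, 0], [0, 0, -0.01, 0], [0, 0, -0.01, 0], [0, 0, -0.007, 0]]

```text
t: 19.65
tcp_pos: [0.6276, -0.0256, 0.2045]
tool_rot: [0.737, 0.676, -0.005, -0.006]
force: [1.3, 0.9, -17.0]
finger_gap: 0.259
```

```bash
python3 - <<'E'
from h import *
p,d=shot("scene",16); crop(p,260,130,330,250,6,"pics/i4.png"); g()
E
```

```text
grasp [ 0.627  -0.0256  0.1515]
t19.70 tcp [ 0.6278 -0.0257  0.2055] yaw 85.05 tilt [-0.0151  0.0015 -0.9999] F [  0.7   0.8 -15.6] gap 0.262 q [-0.22  0.65  1.5  -0.    1.   -0.13]
```

View pics/i4.png

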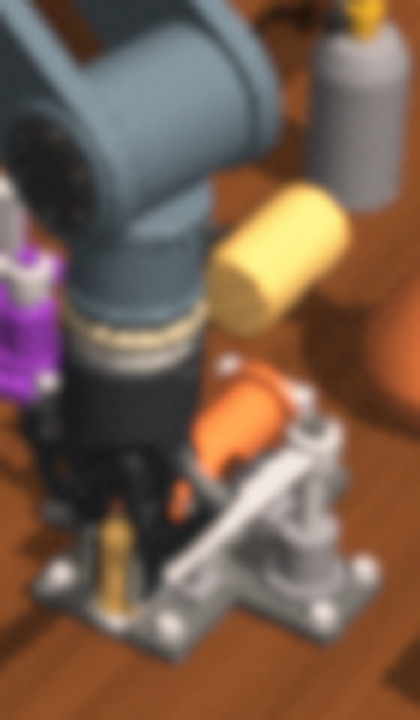

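Call:
apply_moves:
  increments:
    - [[0.0005, -0.0125, 0, 4], [0.0007, -0.0155, 0, 5], [0.0007, -0.0155, 0, 5], [0.0007, -0.0155, 0, 5], [0.0007, -0.0155, 0, 5]]

```text
t: 20.2
tcp_pos: [0.5549, -0.0028, 0.2065]
tool_rot: [0.865, 0.502, -0.006, -0.005]
force: [2.1, 2.9, -16.1]
finger_gap: 0.264
```

```bash
sed -i 's/PIV=np.array.*/PIV=np.array([.6421,.151])/; s/r=p\[:2\]-PIV/p=p+.054*R[:,2]; r=p[:2]-PIV/' h.py; python3 - <<'E'
from h import *
bar()
E
```

```text
bar ang 60.17 rad 0.1771
t20.20 tcp [ 0.5549 -0.0028  0.2065] yaw 60.21 tilt [-0.0164  0.0026 -0.9999] F [  2.1   2.9 -16.1] gap 0.264 q [-0.21  0.57  1.69 -0.    0.9   0.31]
```

Call:
apply_moves:
  increments:
    - [[0.0008, -0.0155, 0, 5], [0.0008, -0.0155, 0, 5], [0.0007, -0.0155, 0, 5], [0.0007, -0.0155, 0, 5], [0.0007, -0.0155, 0, 5]]

```text
t: 20.7
tcp_pos: [0.4962, 0.0517, 0.2092]
tool_rot: [0.956, 0.294, -0.007, -0.004]
force: [3.2, 2.2, -17.2]
finger_gap: 0.262
```

```bash
python3 - <<'E'
from h import *
bar()
E
```

```text
bar ang 34.05 rad 0.1771
t20.70 tcp [0.4962 0.0517 0.2092] yaw 34.23 tilt [-0.0155  0.0037 -0.9999] F [  3.2   2.2 -17.2] gap 0.262 q [-0.12  0.51  1.83  0.    0.82  0.85]
```

Call:
apply_moves:
  increments:
    - [[0.0007, -0.0155, 0.001, 5], [0.0007, -0.0155, 0.001, 5], [0.0007, -0.0155, 0.001, 5], [0.0007, -0.0155, 0.001, 5], [0.0005, -0.0125, 0.001, 4]]

```text
t: 21.2
tcp_pos: [0.4677, 0.1229, 0.2078]
tool_rot: [0.997, 0.082, -0.007, -0.002]
force: [2.7, -0.3, -15.2]
finger_gap: 0.257
```

```bash
python3 - <<'E'
from h import *
bar()
E
```

```text
bar ang 9.05 rad 0.1774
t21.20 tcp [0.4677 0.1229 0.2078] yaw 9.44 tilt [-0.0146  0.0036 -0.9999] F [  2.7  -0.3 -15.2] gap 0.257 q [0.02 0.5  1.87 0.01 0.79 1.43]
```

Call:
apply_moves:
  increments:
    - [[0.0004, -0.0115, 0.001, 3.7], [0.0002, -0.0093, 0.0005, 3], [0.0001, -0.006, 0.0005, 2], [0, -0.003, 0, 1], [0, 0, 0, 0]]

```text
t: 21.7
tcp_pos: [0.4655, 0.1545, 0.2083]
tool_rot: [1.0, -0.004, -0.007, -0.002]
force: [2.2, 0.7, -16.1]
finger_gap: 0.263
```

```bash
python3 - <<'E'
from h import *
bar()
p,d=shot("scene",17); crop(p,250,130,330,240,7,"pics/i5.png"); bar()
E
```

```text
bar ang -1.17 rad 0.1774
t21.70 tcp [0.4655 0.1545 0.2083] yaw -0.49 tilt [-0.0148  0.0033 -0.9999] F [  2.2   0.7 -16.1] gap 0.263 q [0.09 0.5  1.85 0.01 0.8  1.66]
bar ang -1.12 rad 0.1775
t21.75 tcp [0.4655 0.1543 0.2082] yaw -0.49 tilt [-0.0149  0.0033 -0.9999] F [  1.7   2.  -15.2] gap 0.260 q [0.09 0.5  1.85 0.01 0.8  1.66]
```

View pics/i5.png

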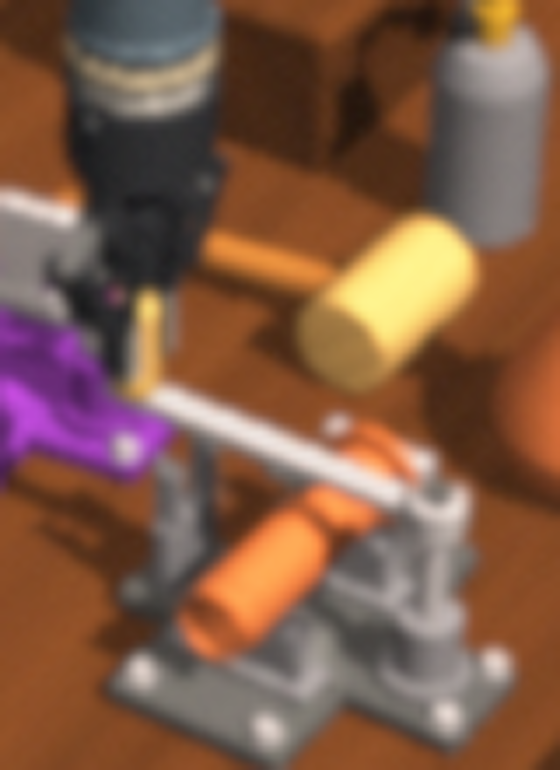

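Call:
apply_moves:
  increments:
    - [[0, 0, 0.005, 0], [0, 0, 0.005, 0], [0, 0, 0.004, 0], [0, 0, 0.003, 0]]

```text
t: 22.15
tcp_pos: [0.4653, 0.1537, 0.1907]
tool_rot: [1.0, -0.004, -0.007, -0.002]
force: [0.6, 1.3, -13.4]
finger_gap: 0.264
```

```bash
python3 - <<'E'
from h import *
bar()
p,d=shot("scene",18); crop(p,250,130,330,240,7,"pics/i6.png"); bar()
E
```

```text
bar ang -0.94 rad 0.1776
t22.15 tcp [0.4653 0.1537 0.1907] yaw -0.44 tilt [-0.0147  0.0037 -0.9999] F [  0.6   1.3 -13.4] gap 0.264 q [0.09 0.53 1.86 0.01 0.76 1.66]
bar ang -0.94 rad 0.1776
t22.20 tcp [0.4653 0.1537 0.1904] yaw -0.44 tilt [-0.0149  0.0037 -0.9999] F [  2.1   0.5 -14.5] gap 0.263 q [0.09 0.53 1.86 0.01 0.76 1.66]
```

View pics/i6.png

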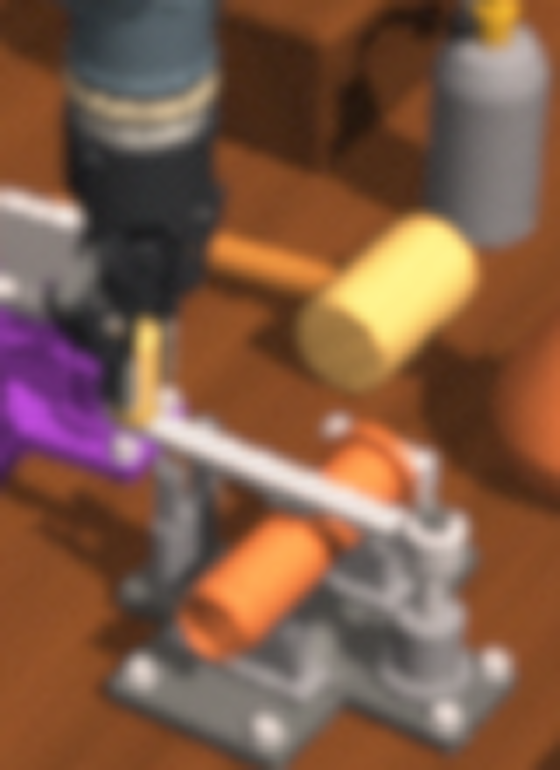

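Entering the fork. Continue gently.

Call:
apply_moves:
  increments:
    - [[0, 0, 0.003, 0], [0, 0, 0.003, 0], [0, 0, 0.002, 0]]

```text
t: 22.5
tcp_pos: [0.4653, 0.1537, 0.182]
tool_rot: [1.0, -0.004, -0.008, -0.002]
force: [0.3, 0.6, -12.5]
finger_gap: 0.266
```

Call:
apply_moves:
  increments:
    - [[0, 0, 0.002, 0], [0, 0, 0.002, 0], [0, 0, 0.001, 0]]

```text
t: 22.8
tcp_pos: [0.465, 0.1537, 0.1791]
tool_rot: [1.0, -0.004, -0.007, -0.002]
force: [-2.8, -1.0, 0.7]
finger_gap: 0.263
```

```bash
python3 - <<'E'
from h import *
bar()
E
```

```text
bar ang -0.95 rad 0.1779
t22.80 tcp [0.465  0.1537 0.1791] yaw -0.42 tilt [-0.0146  0.0035 -0.9999] F [-2.8 -1.   0.7] gap 0.263 q [0.09 0.55 1.87 0.01 0.73 1.66]
```

Call:
apply_moves:
  increments:
    - [[0, 0, 0, 0], [0, 0, 0, 0], [0, 0, 0, 0]]
  fingers: 0.65

```text
t: 23.1
tcp_pos: [0.4675, 0.1537, 0.182]
tool_rot: [1.0, -0.004, -0.003, -0.002]
force: [0.0, -0.4, -0.2]
finger_gap: 0.653
```

Call:
apply_moves:
  increments:
    - [[0, 0, -0.01, 0], [0, 0, -0.03, 0], [0, 0, -0.035, 0], [0, 0, -0.035, 0], [0, 0, -0.02, 0]]

```text
t: 23.6
tcp_pos: [0.4679, 0.1529, 0.317]
tool_rot: [1.0, -0.004, -0.006, -0.001]
force: [1.2, -0.4, -0.4]
finger_gap: 0.65
```

Call:
apply_moves:
  increments:
    - [[0, 0.03, 0, 0], [0.005, 0.04, 0, 0], [0.005, 0.04, 0, 0], [0.005, 0.04, 0, 0], [0.005, 0.04, 0, 0]]

```text
t: 24.1
tcp_pos: [0.4894, -0.0384, 0.3265]
tool_rot: [1.0, 0.002, 0.004, -0.001]
force: [0.8, -0.0, -0.3]
finger_gap: 0.648
```

Call:
apply_moves:
  increments:
    - [[0, 0.04, 0, 0], [0, 0.04, 0, 0], [0, 0.02, 0, 0], [0, 0, 0, 0]]

```text
t: 24.5
tcp_pos: [0.4905, -0.1481, 0.3304]
tool_rot: [1.0, -0.001, 0.007, 0.001]
force: [0.1, 0.8, 0.6]
finger_gap: 0.647
```

```bash
python3 - <<'E'
from h import *
p,d=shot("scene",19); crop(p,250,150,330,240,8,"pics/j1.png")
p,d=shot("top",19); crop(p,225,150,300,230,9,"pics/j2.png"); st()
E
```

```text
t24.60 tcp [ 0.4901 -0.1456  0.3301] yaw -0.02 tilt [ 1.340e-02 -9.000e-04 -9.999e-01] F [0.3 0.4 0.1] gap 0.650 q [-0.51  0.34  1.69  0.01  1.1   1.06]
```

View pics/j1.png

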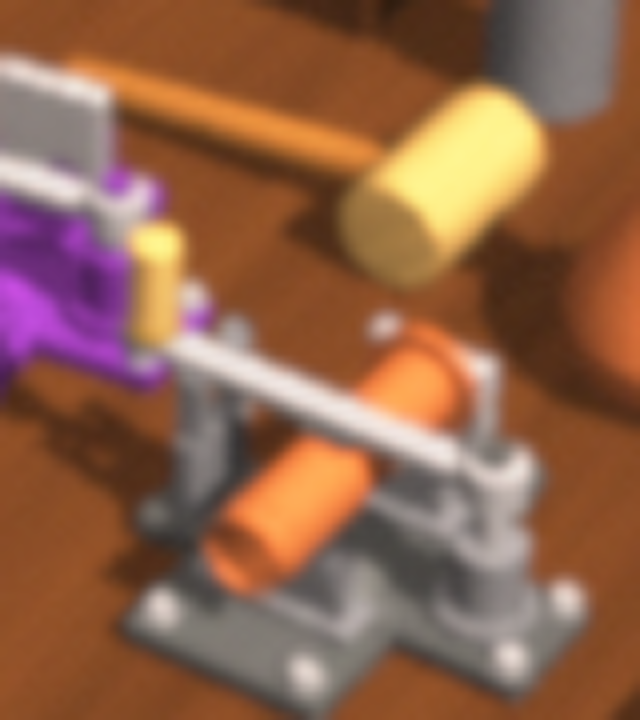

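View pics/j2.png

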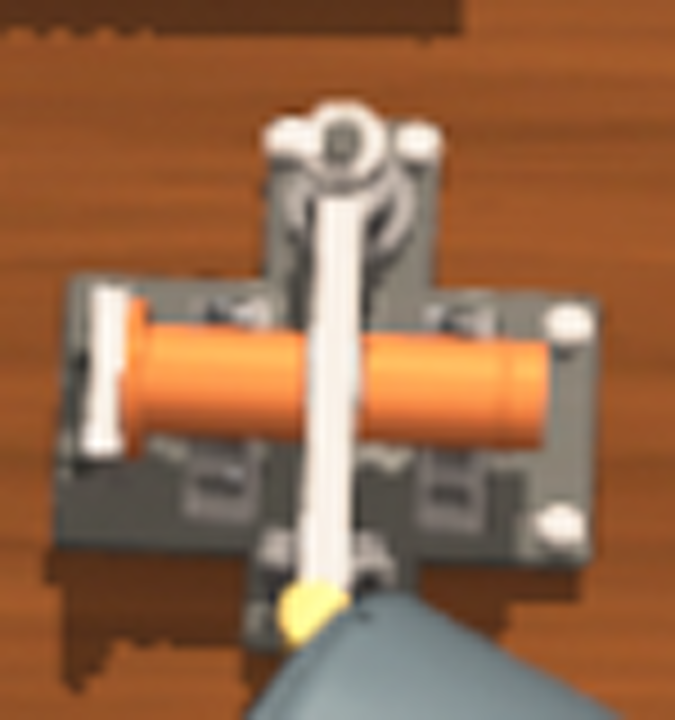

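View pics/top19.png

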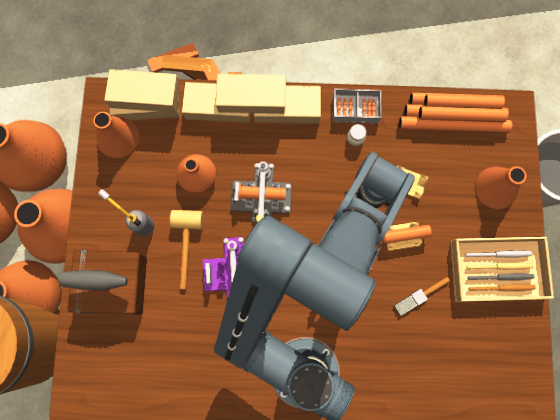

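```bash
python3 - <<'E'
from h import *
p,d=load("top",19); X=world("top",d); c=p.astype(int)
m=(c[...,0]-c[...,2]>100)&(X[...,2]>.05)&(X[...,0]>.5)&(X[...,0]<.63)&(X[...,1]>.06)&(X[...,1]<.26)
q=X[m]; print(m.sum(),q[:,1].min(),q[:,1].max())
for lo,hi in((.085,.12),(.17,.205)): 
    s=q[(q[:,1]>lo)&(q[:,1]<hi)]; print("top height",np.percentile(s[:,2],90), "x mid",(s[:,0].max()+s[:,0].min())/2)
b=X[(c.min(-1)>170)&(X[...,2]>.07)&(X[...,0]>.5)&(X[...,0]<.61)&(X[...,1]>.13)&(X[...,1]<.18)]; print("bar top z",np.median(b[:,2]))
w=X[(c.min(-1)>170)&(X[...,2]>.06)&(X[...,0]>.5)&(X[...,0]<.61)&(X[...,1]>.21)&(X[...,1]<.26)]; print("stop y",np.percentile(w[:,1],[2,50,98]))
manip.sign_off(); print(manip.sense()['t'])
E
```

```text
471 0.07939841975052342 0.23082652768138393
top height 0.0847572912319505 x mid 0.5603510526889308
top height 0.08372946119890054 x mid 0.561449934497465
bar top z 0.09492993859989582
stop y [0.23121919 0.23561929 0.24069808]
the job is handed in; nothing more can be done
the job is handed in; nothing more can be done
```

The barrel is clamped in the jig and the job is handed in, at about 24.6 s of the 69 s allowed. `sign_off` gives no verdict, so what follows rests on my own checks.

**What I did**
- I gripped the knob, raised the bar about 41 mm, turned it aside to about 1.49 rad and lowered it by hand to its lowest position.
- I laid the flanged barrel in the vees and slid it along +y. It stopped against the end stop, with about 8 N on the wrist. I opened the gripper only partway so the fingers stayed clear of the fork.
- I lifted the bar again, turned it back over the barrel and lowered it slowly into the fork. When the load came off the gripper, the rod height worked out at 0.015, the value for a properly seated barrel. I then opened the fingers and moved the arm clear.

**Last checks**
- **Flange at the stop:** the flange reads y = 0.231 m and the stop face 0.231 m, so there is no visible gap.
- **Barrel level:** the top of the tube measures about 84 mm at both ends. That agrees with the nominal 82 mm within the depth noise.
- **Bar down in the fork:** it lies between the prongs on the barrel. Its top reads 95 mm, against 97 mm expected.
- **Other objects:** the plain tube, jar, mallet, bulb, brush and torch look unmoved in the last top picture. The arm hides the hammer there, so I could not confirm it; its last clear view was earlier, and nothing touched it.

**Disagreements**
- **Camera offset:** the scene camera's calibration was off by about 2–3 pixels (up to 10 mm) against the top camera and the arm. I used the top camera and contact forces for positions.
- **Gripper tilt:** the gripper tilted up to about 2° during fast moves, with no visible effect on the result.

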